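# Clamp a pole section in the lever clamp

### The job

Take the round pole section from the wooden rack, lay it in the V rests of the pole clamp and slide it gently into the clamp's mouth, past the drag of the sprung jaw, until it is fully home against the hard end of the sprung stop inside; do not ram it. Then swing the clamp's lever fully shut and let go. Leave the hex bar and the other things on the shelf where they are.

Things in the scene. Friction and masses are not known exactly. Their poses are not given: they have to be found in the camera images.
- bar: round aluminium pole section, a straight bar 18 mm in diameter and 280 mm long with half-round (domed) ends, 0.15 kg give or take; lies in one of the two slots of the rack. Origin at its centre, x along its length; either end may go first
- hex_bar: hexagonal aluminium bar, 18 mm across flats, 220 mm long (60 mm shorter than the round one), square ends, in the other slot of the rack; leave it. Origin at its centre, x along its length
- rack: fixed low wooden rack, 170 (x) by 130 mm (y), origin centre of underside. Two slots along x at y +32.5 and -32.5 mm; a bar lies on two cross rails (14 mm long, centred at x -70 and +70 mm, 36 mm up) between 8 mm high lips, axis 45 mm above the table, parallel to the rack's x; between the rails only the 12 mm thick base is beneath the bar
- clamp: fixed pole clamp. Origin at table level below its mouth; x = feed direction (into the mouth), z up. In its frame, mm: base plate x -200 to 125, y -40 to 40, 15 thick; steel housing x 0 to 110, y -36 to 36, top 88 up. The bar's axis must lie along x at y 0, 60 up. The tip is home somewhere between 30 and 80 mm beyond the mouth (bar centre at x -110 to -60); the setting differs each time and cannot be seen
- mouth (a point): centre of the clamp's mouth, on the bar's axis, 60 mm above the table; axes as the clamp's. A steel ring round it (x -8 to 4 mm) has a 30 mm bore, 56 mm outside. Behind it a sprung jaw bears on the top of the bar: from about 4 to 9 mm depth the tip must lift it (up to about 10 N), then the bar drags with about 6 to 11 N, enough to stay put when let go
- stop_pin (a joint): how far the sprung stop pin inside the clamp is pressed in by the bar's tip, m: 0 free, 0.006 hard end (bar fully home). Its spring gives only 0.5 to 2 N; at the hard end the push rises steeply above the drag. A push of more than 16 N on the stop itself (beyond the drag) damages it
- lever (a joint): clamp lever's angle, rad: 0 open, arm along the clamp's +x; turns clockwise seen from above to 1.3 at its end stop (shut), arm then nearly along the clamp's -y. Starts open between 0 and 0.2. Friction-held, stays where it is left; about 4 to 6 N at the knob moves it
- lever_knob (a point): middle of the upright wooden knob at the lever's end, 16 mm in diameter, 34 mm tall (96 to 130 mm above the table). It circles at 85 mm radius about the lever's upright pivot, which lies at x 40, y 0 mm in the clamp's frame; the steel arm below it is 10 mm thick, top 99 mm up
- wax_box: white plastic wax box, 56 x 56 x 54 mm with round twist cap; leave it. Origin centre of underside
- cork_block: waxing cork, 90 x 55 x 30 mm; leave it. Origin centre of underside
- boot_brush: wooden boot brush, 185 mm long, 40 mm high; leave it. Origin centre of underside
- headlamp: black headlamp without strap, 47 x 60 x 40 mm; leave it. Origin centre of underside
- cup: green ceramic cup, 76 mm across, 85 mm high; leave it. Origin centre of underside
- rest_back (a point): middle of the back V rest, on the bar's axis 60 mm up, at x -176 mm in the clamp's frame. Two 90 degree V rests carry the bar at the right height: this one 12 mm long, the front one 20 mm long at x -35 mm. Both are 48 mm wide and 67 mm high at the top. Between them, and behind this one, only the base plate is below

How it is judged:
By the outcome, as a careful person would: the job done as asked, in the order asked, and still so for the second after the job is handed in, with the robot touching nothing.
It also fails if it takes over 72 s, if anything falls off the work surface, if the arm or the gripper's body presses on something with over 40 N, if the wrist force passes 120 N, or if a joint passes its speed limit or range.

### The arm

A 6-joint arm with a two-finger parallel gripper is mounted at the origin on the work surface. World frame = base frame: x ahead of the robot, y to its left, z up, the work surface at z = 0. Lengths are in mm, angles in rad, forces in N, time in s.
With the tool pointing down it reaches from about 400 to 925 mm from the base axis. Payload 3.4 kg.
Tool frame: the origin (TCP) lies on the centre line of the jaws, within the pads' length; the fingertips stand 19 mm ahead of it and the grasp point (between the pads) is the TCP; z points along the fingers, y is the direction in which the jaws open and shut (so a half turn about z gives the same grasp; the last joint's range is limited). The gripper opens to 85 mm and grips with 20 to 120 N. Pads are 22 mm wide; open, the fingers measure 114 mm over their backs; the gripper's body (76 mm by 85 mm) begins 54 mm behind the grasp point. The pads swing forward as they close: fully open they stand 13 mm farther back than shut.
Start: joints at [1.062, 0.307, 1.506, -0, 1.328, -0.073], TCP at [242.751, 521.252, 250.305] pointing down, gripper open.
Joint ranges: [-3.12, 3.12], [-1.05, 2.28], [0.14, 2.33], [-1.42, 4.57], [0.1, 2.73], [-2.68, 2.68]. Speed limits (rad/s): [2.57, 2.57, 3.14, 3.14, 3.14, 3.14].

### API

Orientations are given as a unit quaternion [x, y, z, w].
In Python, from station import * gives the robot as it stands.
- The arm moves only by the tool servo_tool, never from a script. Its argument "targets" is a list of rows, each an object with "hand": the finger opening in cm, from 0 to 8.54; "translation": the shift along the world's x, y, z in cm, a list of three; "turn": the turn, a rotation vector about the world's x, y, z in degrees, a list of three. In form: [{"hand": hand, "translation": [dx, dy, dz], "turn": [wx, wy, wz]}, ...]. A call has 1 to 10 rows; each row is the pose to reach, as a shift and turn from the pose commanded when the call began; what a row does not reach only later rows make up. A row lasts 1/10 s, in which the tool goes at most 50 mm and 8.59 degrees, less where a joint would pass 70% of its speed; a pose out of reach is approached as far as the arm can. A call with a gripper value outside its range is refused whole. The fingers move at their own pace and stop on an object; "force" is the grip in N (left out, the last holds). Time passes only in rows, so rows that repeat a pose let the fingers close. It gives the time, the measured TCP pose, the force and the opening at its end, in the units of the state.
- get_obs(): the state, without advancing time (a new reading comes with each control period).
- grab_frame(name): name is "scene" or "top" or "wrist"; returns a dict with "pixels" (384x512x3 uint8, red, green, blue), "mtx" (3x3 intrinsics, pixels), "distortion" ([k1, k2, p1, p2, k3] as OpenCV has them; the pictures are not rectified), "position" and "orientation" of the camera in the world; the wrist camera has in their place "mount" (4x4, takes a point from camera to tool coordinates, whose origin is the TCP and whose axes are the flange's). Camera axes: x right, y down, z forward; pixel columns grow to the right and rows downward; lengths in mm; the calibration is good to about 2 mm. A picture is of the moment at which its call begins: read the wrist's pose just before it. There is no depth.
- close_job(): hands the job in, once; it reports no verdict.
The state is a dict: "time": time; "qpos": joint angles; "dq": joint speeds; "effort": joint torques, N m; "eef_pos": TCP position; "tool_rot": TCP orientation; "ft_force": force on the tool from outside, world axes, zero at the start; "wrist_torque": the same for the moment, N m; "width": opening from 0.0 (shut) to 1.0 (fully open).
Only numpy, scipy, OpenCV 4.12 (cv2) and the standard library are available. Lean on these libraries where they do the work, as an engineer would, in place of code of your own. Each camera call takes 0.05 s, during which the arm holds its last target.

## Working session

There is one attempt and no reset: what is moved stays moved. The work goes in short steps, Python scripts to look and compute and a tool call to move; the robot and the scene stay as the last step left them, time stands still between calls to the robot, and variables do not carry over. Pictures are saved under pics/ and viewed, and the job is handed in when it is done.

Besides the shell and the picture viewer there is one more tool, called after "Call:" in YAML: its name, and indented under it one key for each argument. servo_tool: Moves the arm, as the interface text tells. Its arguments: {"type":"object","properties":{"targets":{"type":"array","items":{"type":"object","properties":{"hand":{"type":"number"},"translation":{"type":"array","items":{"type":"number"}},"turn":{"type":"array","items":{"type":"number"}}}}},"force":{"type":"number"}},"required":["targets"]}

```bash
ls; mkdir -p pics; python3 - <<'E'
from station import *
import cv2,json
print(get_obs())
for n in ["scene","top","wrist"]:
    f=grab_frame(n)
    cv2.imwrite(f"pics/{n}0.png",f["pixels"][:,:,::-1])
    print(n,{k:v for k,v in f.items() if k!="pixels"})
E
```

```text
pics
{'time': 0.0, 'qpos': array([ 1.06149286e+00,  3.07555422e-01,  1.50767048e+00,  2.33052732e-05,
        1.32842245e+00, -7.34864576e-02]), 'dq': array([-0.00081746,  0.00173479, -0.00272991,  0.00153687,  0.00164208,
        0.00138803]), 'effort': array([ 2.46085277e-03, -4.57540655e+01, -2.51914841e+01, -1.17604977e-04,
        1.31850751e-02, -1.49039778e-05]), 'eef_pos': array([242.41917211, 520.6652335 , 249.39218449]), 'tool_rot': array([ 2.16190690e-01,  9.76350618e-01, -9.81271317e-04, -3.06122152e-04]), 'ft_force': array([0.098949  , 0.28195365, 0.54792206]), 'wrist_torque': array([-0.01422783,  0.02270848,  0.02385092]), 'width': 0.9971235456232699}
scene {'mtx': array([[494.85970178,   0.        , 256.0576026 ],
       [  0.        , 494.85970178, 188.8554617 ],
       [  0.        ,   0.        ,   1.        ]]), 'distortion': array([0.02547975, 0.        , 0.        , 0.        , 0.        ]), 'position': array([1459.9372995 ,  449.99453376, 1107.89543063]), 'orientation': array([ 0.45907294,  0.80787679, -0.31533419, -0.19274718])}
top {'mtx': array([[446.87934169
[... 267 characters left out ...]
1753.36077078]), 'orientation': array([ 0.71020479, -0.70153529,  0.04791793, -0.03407727])}
wrist {'mtx': array([[316.64335383,   0.        , 255.08018077],
       [  0.        , 316.64335383, 187.48312575],
       [  0.        ,   0.        ,   1.        ]]), 'distortion': array([-0.00880344,  0.        ,  0.        ,  0.        ,  0.        ]), 'mount': array([[-1.05446941e-04, -9.60551896e-01, -2.78100782e-01,
         7.17879351e+01],
       [ 9.99999969e-01, -3.81600009e-05, -2.47364556e-04,
         8.01140739e-01],
       [ 2.26994167e-04, -2.78100799e-01,  9.60551870e-01,
        -1.24356278e+02],
       [ 0.00000000e+00,  0.00000000e+00,  0.00000000e+00,
         1.00000000e+00]])}
```

View pics/top0.png

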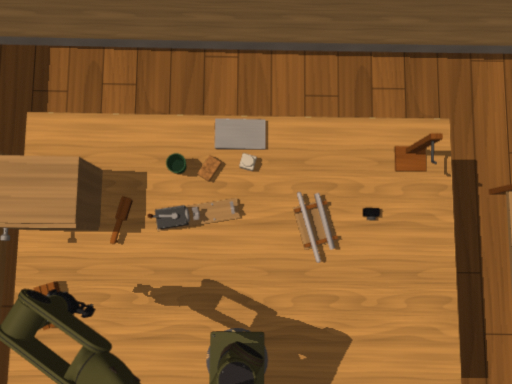

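View pics/scene0.png

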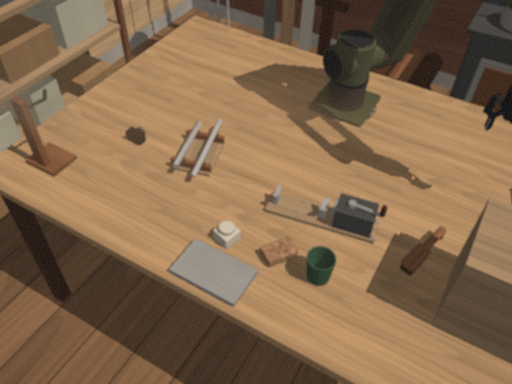

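View pics/wrist0.png

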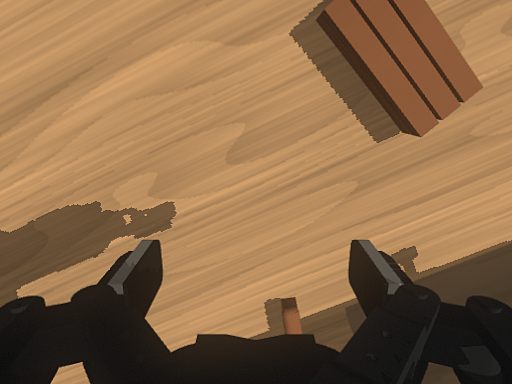

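```bash
cat > h.py <<'E'
import numpy as np, cv2
from scipy.spatial.transform import Rotation as R
from station import *
def pose(f,obs=None):
    if 'mount' in f:
        M=np.eye(4); M[:3,:3]=R.from_quat(obs['tool_rot']).as_matrix(); M[:3,3]=obs['eef_pos']
        M=M@f['mount']; return M[:3,:3],M[:3,3]
    return R.from_quat(f['orientation']).as_matrix(),np.array(f['position'])
def ray(f,px,obs=None):
    Rm,p=pose(f,obs)
    u=cv2.undistortPoints(np.array(px,float).reshape(-1,1,2),f['mtx'],f['distortion']).reshape(-1,2)
    return p,np.c_[u,np.ones(len(u))]@Rm.T
def onz(f,px,z,obs=None):
    p,d=ray(f,px,obs); return p+d*((z-p[2])/d[:,2])[:,None]
def proj(f,P,obs=None):
    Rm,p=pose(f,obs)
    c=(np.atleast_2d(P)-p)@Rm
    return cv2.projectPoints(c,np.zeros(3),np.zeros(3),f['mtx'],f['distortion'])[0].reshape(-1,2)
def save(name,f,box=None,s=1):
    im=f['pixels'][:,:,::-1]
    if box: x0,y0,x1,y1=box; im=im[y0:y1,x0:x1]
    im=cv2.resize(im,None,fx=s,fy=s,interpolation=cv2.INTER_CUBIC); cv2.imwrite('pics/'+name+'.png',im)
E
python3 - <<'E'
from h import *
import pickle
f=grab_frame('top'); pickle.dump(f,open('top.pkl','wb'))
save('rack1',f,(280,180,350,270),6); save('clamp1',f,(140,185,250,240),7)
g=grab_frame('scene'); pickle.dump(g,open('scene.pkl','wb'))
save('rack1s',g,(165,110,235,185),6);save('clamp1s',g,(255,175,395,250),5)
E
```

```text
(no output)
```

View pics/rack1.png

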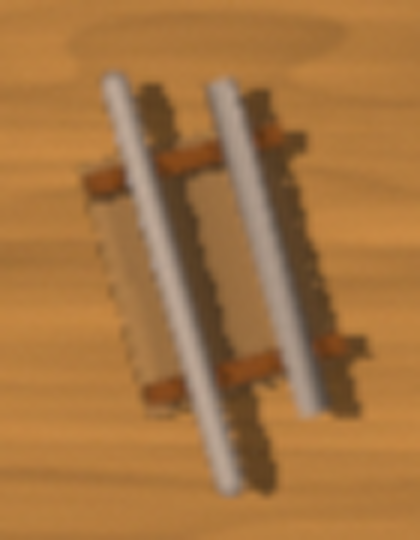

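View pics/clamp1.png

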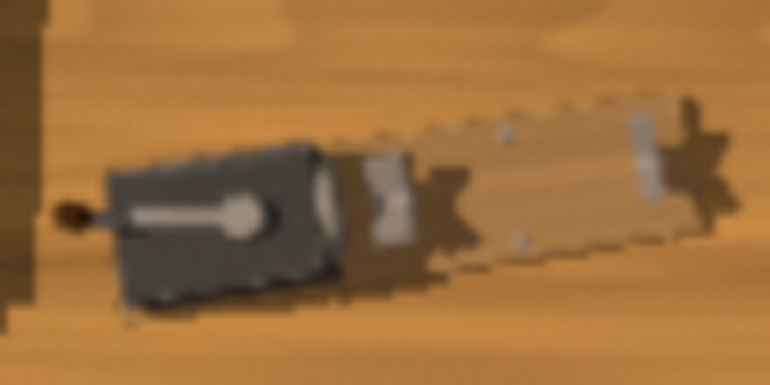

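View pics/rack1s.png

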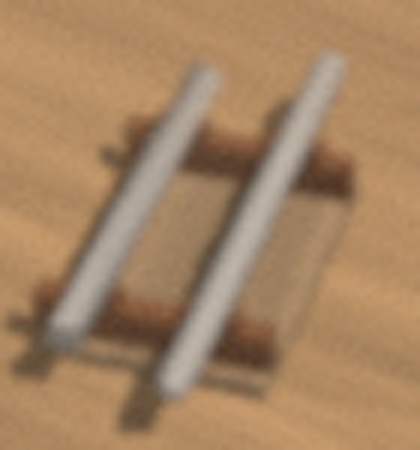

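View pics/clamp1s.png

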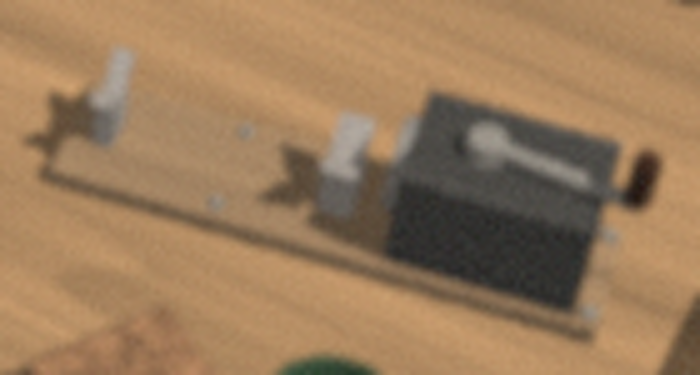

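```bash
python3 - <<'E'
from h import *
import pickle
f=pickle.load(open('top.pkl','rb'));g=pickle.load(open('scene.pkl','rb'))
def c(p,b,s): return (np.array(p,float)+.5)/s-.5+np.array(b)
np.set_printoptions(precision=1,suppress=True)
def show(n,P): 
    print(n,P[:, :].tolist() if 0 else P.round(1), 'len',np.linalg.norm(P[0]-P[1]), 'ang',np.degrees(np.arctan2(*(P[1]-P[0])[[1,0]])),'mid',P.mean(0)[:2])
show('bar top',onz(f,c([(115,76),(231,489)],(280,180),6),45))
show('bar sc',onz(g,c([(173,385),(333,60)],(165,110),6),45))
show('hex top',onz(f,c([(222,82),(315,412)],(280,180),6),45))
show('vrests top',onz(f,c([(648,157),(391,199)],(140,185),7),62))
show('housing y edges',onz(f,c([(125,305),(333,272)],(140,185),7),88))
show('housing y edges',onz(f,c([(108,173),(310,146)],(140,185),7),88))
show('pivot,knob',onz(f,c([(243,214),(70,215)],(140,185),7),115))
show('sc rests',onz(g,c([(113,88),(348,150)],(255,175),5),65))
show('sc housing near edge',onz(g,c([(393,195),(594,243)],(255,175),5),88))
show('sc housing far edge',onz(g,c([(432,95),(618,145)],(255,175),5),88))
E
```

```text
bar top [[ 635.5 -232.1   45. ]
 [ 373.4 -305.1   45. ]] len 272.05270427732427 ang -164.44202732499096 mid [ 504.5 -268.6]
bar sc [[ 625.9 -230.    45. ]
 [ 365.6 -303.6   45. ]] len 270.48514488362053 ang -164.20530816927973 mid [ 495.7 -266.8]
hex top [[ 632.6 -301.1   45. ]
 [ 422.4 -358.9   45. ]] len 217.97751045597946 ang -164.6317500590301 mid [ 527.5 -330. ]
vrests top [[573.5  23.6  62. ]
 [549.  162.   62. ]] len 140.58513136549695 ang 100.06137899511752 mid [561.2  92.8]
housing y edges [[489.1 298.2  88. ]
 [507.8 189.   88. ]] len 110.71205836629116 ang -80.26390980433888 mid [498.5 243.6]
housing y edges [[559.  309.6  88. ]
 [574.8 203.1  88. ]] len 107.67524760559546 ang -81.57614629353542 mid [566.9 256.4]
pivot,knob [[536.2 233.5 115. ]
 [534.6 323.3 115. ]] len 89.85246197552874 ang 91.03322985520768 mid [535.4 278.4]
sc rests [[577.3  31.6  65. ]
 [549.9 168.   65. ]] len 139.08482532406194 ang 101.32785764454437 mid [563.6  99.8]
sc housing near edge [[587.  209.   88. ]
 [561.8 315.   88. ]] len 108.97114943170025 ang 103.37036742180477 mid [574.4 262. ]
sc housing far edge [[507.3 197.2  88. ]
 [488.3 300.8  88. ]] len 105.338187964102 ang 100.4260733120662 mid [497.8 249. ]
```

Call:
servo_tool:
  targets:
    - {"hand": 4.0,"translation": [24,-37,2],"turn": [0,0,-70]}
    - {"hand": 4.0,"translation": [24,-37,2],"turn": [0,0,-70]}
    - {"hand": 4.0,"translation": [24,-37,2],"turn": [0,0,-70]}
    - {"hand": 4.0,"translation": [24,-37,2],"turn": [0,0,-70]}
    - {"hand": 4.0,"translation": [24,-37,2],"turn": [0,0,-70]}
    - {"hand": 4.0,"translation": [24,-37,2],"turn": [0,0,-70]}
    - {"hand": 4.0,"translation": [24,-37,2],"turn": [0,0,-70]}
    - {"hand": 4.0,"translation": [24,-37,2],"turn": [0,0,-70]}
    - {"hand": 4.0,"translation": [24,-37,2],"turn": [0,0,-70]}
    - {"hand": 4.0,"translation": [24,-37,2],"turn": [0,0,-70]}
  force: 40

```text
time: 1.25
eef_pos: [485.9, 147.1, 270.6]
tool_rot: [0.739, 0.674, 0.0, 0.002]
ft_force: [0.5, 0.1, 0.1]
width: 0.468
```

```bash
python3 - <<'E'
from h import *
import pickle
o=get_obs();f=grab_frame('wrist');pickle.dump((f,o),open('w1.pkl','wb'));save('w1',f,None,1.5);print(o['eef_pos'],o['tool_rot'])
E
```

```text
[485.94229776 147.11746639 270.62104041] [7.39153335e-01 6.73535173e-01 3.70580959e-04 1.60669445e-03]
```

View pics/w1.png

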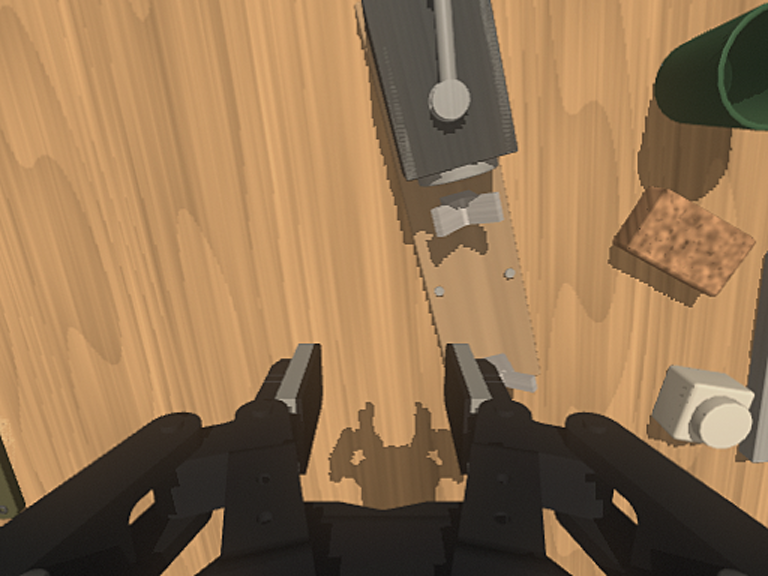

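Call:
servo_tool:
  targets:
    - {"hand": 4.0,"translation": [1.5,-41.5,-2],"turn": [0,0,-69.5]}
    - {"hand": 4.0,"translation": [1.5,-41.5,-2],"turn": [0,0,-69.5]}
    - {"hand": 4.0,"translation": [1.5,-41.5,-2],"turn": [0,0,-69.5]}
    - {"hand": 4.0,"translation": [1.5,-41.5,-2],"turn": [0,0,-69.5]}
    - {"hand": 4.0,"translation": [1.5,-41.5,-2],"turn": [0,0,-69.5]}
    - {"hand": 4.0,"translation": [1.5,-41.5,-2],"turn": [0,0,-69.5]}
    - {"hand": 4.0,"translation": [1.5,-41.5,-2],"turn": [0,0,-69.5]}
    - {"hand": 4.0,"translation": [1.5,-41.5,-2],"turn": [0,0,-69.5]}
    - {"hand": 4.0,"translation": [1.5,-41.5,-2],"turn": [0,0,-69.5]}
    - {"hand": 4.0,"translation": [1.5,-41.5,-2],"turn": [0,0,-69.5]}

```text
time: 2.3
eef_pos: [497.9, -264.8, 249.7]
tool_rot: [0.991, 0.135, -0.0, -0.0]
ft_force: [-0.2, 0.3, -0.0]
width: 0.468
```

```bash
python3 - <<'E'
from h import *
import pickle
f,o=pickle.load(open('w1.pkl','rb'))
np.set_printoptions(precision=1,suppress=True)
q=lambda l:(np.array(l,float)+.5)/1.5-.5
A=onz(f,q([(410,181),(516,152)]),88,o);print('front corners',A,np.linalg.norm(A[0]-A[1]),np.degrees(np.arctan2(*(A[0]-A[1])[[1,0]]))+90-180, A.mean(0))
print('pivot',onz(f,q([(450,100)]),105,o))
print('base edges',[ (P:=onz(f,q(l),15,o),np.degrees(np.arctan2(*(P[1]-P[0])[[1,0]]))) for l in ([(415,238),(438,335)],[(538,374),(503,200)])])
print('rest tops',onz(f,q([(433,207),(498,193),(503,217),(437,237)]),67,o))
o=get_obs();f=grab_frame('wrist');pickle.dump((f,o),open('w2.pkl','wb'));save('w2',f,None,1.5);print(o['eef_pos'],o['tool_rot'])
E
```

```text
front corners [[507.2 194.2  88. ]
 [574.5 205.8  88. ]] 68.29758818015785 -260.2024403465422 [540.9 200.   88. ]
pivot [[532.7 238.9 105. ]]
base edges [(array([[511.4, 142.6,  15. ],
       [524.9,  56.1,  15. ]]), np.float64(-81.14204710991518)), (array([[610.9,  10.6,  15. ],
       [583.3, 166.7,  15. ]]), np.float64(100.01143500388754))]
rest tops [[522.7 173.5  67. ]
 [567.5 178.9  67. ]
 [570.5 162.1  67. ]
 [524.1 152.3  67. ]]
[ 497.9 -264.8  249.7] [ 1.   0.1 -0.  -0. ]
```

View pics/w2.png

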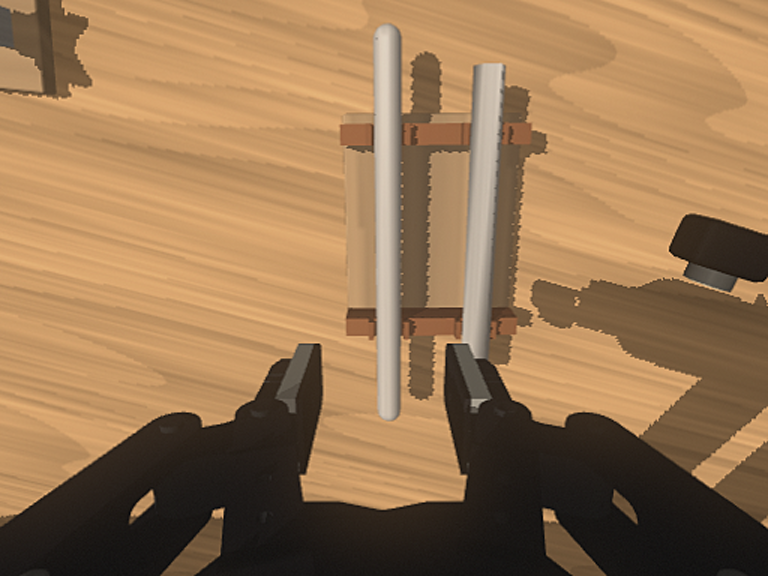

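```bash
python3 - <<'E'
from h import *
import pickle
f,o=pickle.load(open('w2.pkl','rb'))
np.set_printoptions(precision=2,suppress=True)
hsv=cv2.cvtColor(f['pixels'],cv2.COLOR_RGB2HSV)
m=((hsv[...,1]<60)&(hsv[...,2]>90)).astype(np.uint8); m[:, :240]=0; m[:,285:]=0;m[285:]=0
n,l,s,c=cv2.connectedComponentsWithStats(m);k=1+np.argmax(s[1:,4]);print(s[k])
ys,xs=np.where(l==k)
rows=np.arange(ys.min(),ys.max()+1)
mid=np.array([[(xs[ys==r].min()+xs[ys==r].max())/2,r] for r in rows])
mm=mid[15:-15]
vx,vy,x0,y0=cv2.fitLine(mm.astype(np.float32),cv2.DIST_HUBER,0,.01,.01).ravel()
e=[(x0+(r-y0)*vx/vy,r) for r in (rows[0]-.5,rows[-1]+.5)]
print(e)
P=onz(f,e,45,o);d=P[0]-P[1];print(P,np.linalg.norm(d),np.degrees(np.arctan2(d[1],d[0])),P.mean(0))
E
```

```text
[ 249   16   19  264 4249]
[(np.float64(257.7320197007938), np.float64(15.5)), (np.float64(258.71914005865483), np.float64(279.5))]
[[ 635.44 -227.74   45.  ]
 [ 364.83 -304.51   45.  ]] 281.2928367917596 15.839041796744816 [ 500.13 -266.13   45.  ]
```

Call:
servo_tool:
  targets:
    - {"hand": 4.0,"translation": [0.3,-0.25,-4],"turn": [0,0,0.2]}
    - {"hand": 4.0,"translation": [0.3,-0.25,-8],"turn": [0,0,0.2]}
    - {"hand": 4.0,"translation": [0.3,-0.25,-12],"turn": [0,0,0.2]}
    - {"hand": 4.0,"translation": [0.3,-0.25,-15],"turn": [0,0,0.2]}
    - {"hand": 4.0,"translation": [0.3,-0.25,-17.5],"turn": [0,0,0.2]}
    - {"hand": 4.0,"translation": [0.3,-0.25,-19.5],"turn": [0,0,0.2]}
    - {"hand": 4.0,"translation": [0.3,-0.25,-20.5],"turn": [0,0,0.2]}
    - {"hand": 4.0,"translation": [0.3,-0.25,-20.5],"turn": [0,0,0.2]}
    - {"hand": 4.0,"translation": [0.3,-0.25,-20.5],"turn": [0,0,0.2]}

```text
time: 3.25
eef_pos: [501.4, -265.4, 46.1]
tool_rot: [0.99, 0.138, 0.0, 0.0]
ft_force: [-0.7, 0.2, 0.6]
width: 0.466
```

Call:
servo_tool:
  targets:
    - {"hand": 1.2,"translation": [0,0,0],"turn": [0,0,0]}
    - {"hand": 1.2,"translation": [0,0,0],"turn": [0,0,0]}
    - {"hand": 1.2,"translation": [0,0,0],"turn": [0,0,0]}
    - {"hand": 1.2,"translation": [0,0,0],"turn": [0,0,0]}
    - {"hand": 1.2,"translation": [0,0,0],"turn": [0,0,0]}
    - {"hand": 1.2,"translation": [0,0,0],"turn": [0,0,0]}
  force: 50

```text
time: 3.85
eef_pos: [501.7, -266.6, 46.7]
tool_rot: [0.991, 0.137, 0.001, 0.001]
ft_force: [0.6, 1.7, 7.2]
width: 0.19
```

Call:
servo_tool:
  targets:
    - {"hand": 1.2,"translation": [0,0,1],"turn": [0,0,0]}
    - {"hand": 1.2,"translation": [0,0,3],"turn": [0,0,0]}
    - {"hand": 1.2,"translation": [0,0,6],"turn": [0,0,0]}
    - {"hand": 1.2,"translation": [0,0,9],"turn": [0,0,0]}
    - {"hand": 1.2,"translation": [0,0,12],"turn": [0,0,0]}
    - {"hand": 1.2,"translation": [0,0,12],"turn": [0,0,0]}
    - {"hand": 1.2,"translation": [0,0,12],"turn": [0,0,0]}

```text
time: 4.55
eef_pos: [500.7, -266.5, 166.2]
tool_rot: [0.991, 0.137, 0.001, 0.001]
ft_force: [0.2, 1.0, -1.4]
width: 0.191
```

```bash
python3 - <<'E'
from h import *
import pickle
o=get_obs();f=grab_frame('wrist');pickle.dump((f,o),open('w3.pkl','wb'));save('w3',f,None,1.5);print(o)
E
```

```text
{'time': 4.55, 'qpos': array([-5.63449813e-01,  3.71470341e-01,  1.63933778e+00, -1.72594659e-04,
        1.12913009e+00,  7.33092567e-01]), 'dq': array([ 0.00016281,  0.03141401,  0.0383398 ,  0.00107152, -0.00174882,
        0.00040942]), 'effort': array([ 9.59046796e-03, -4.89566731e+01, -2.35790616e+01,  2.73884859e-05,
       -8.40047467e-02,  1.95801995e-04]), 'eef_pos': array([ 500.72608795, -266.49045298,  166.15656089]), 'tool_rot': array([9.90607444e-01, 1.36734056e-01, 5.82071960e-04, 5.92939250e-04]), 'ft_force': array([ 0.15085808,  0.95934223, -1.37913912]), 'wrist_torque': array([-0.00766744, -0.00775929,  0.01852267]), 'width': 0.19144908704193056}
```

View pics/w3.png

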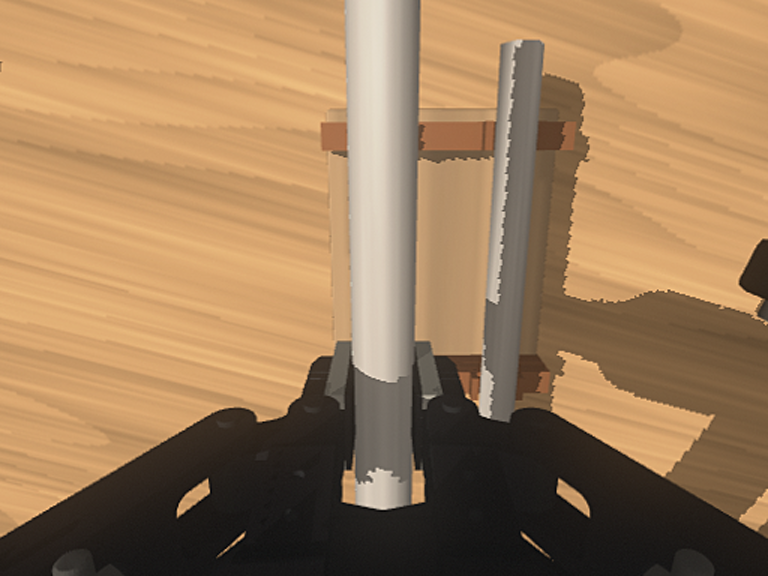

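Call:
servo_tool:
  targets:
    - {"hand": 1.2,"translation": [1,3,0],"turn": [0,0,8]}
    - {"hand": 1.2,"translation": [2,6,0],"turn": [0,0,16]}
    - {"hand": 1.2,"translation": [3,10,0],"turn": [0,0,24]}
    - {"hand": 1.2,"translation": [4,13,0],"turn": [0,0,32]}
    - {"hand": 1.2,"translation": [5,16,0],"turn": [0,0,40]}
    - {"hand": 1.2,"translation": [6,20,0],"turn": [0,0,48]}
    - {"hand": 1.2,"translation": [7,24,0],"turn": [0,0,56]}
    - {"hand": 1.2,"translation": [7,27,0],"turn": [0,0,64]}
    - {"hand": 1.2,"translation": [7,29,0],"turn": [0,0,72]}
    - {"hand": 1.2,"translation": [7,29.8,0],"turn": [0,0,79]}

```text
time: 5.6
eef_pos: [569.0, 34.1, 163.0]
tool_rot: [0.674, 0.738, -0.001, -0.002]
ft_force: [-0.2, -0.8, -0.7]
width: 0.195
```

Call:
servo_tool:
  targets:
    - {"hand": 1.2,"translation": [0,0,0],"turn": [0,0,5.3]}
    - {"hand": 1.2,"translation": [0,0,0],"turn": [0,0,5.3]}
    - {"hand": 1.2,"translation": [0,0,0],"turn": [0,0,5.3]}
    - {"hand": 1.2,"translation": [0,0,0],"turn": [0,0,5.3]}

```text
time: 6.0
eef_pos: [570.2, 31.4, 164.5]
tool_rot: [0.643, 0.766, -0.001, -0.001]
ft_force: [-0.5, 0.2, -1.1]
width: 0.189
```

```bash
python3 - <<'E'
from h import *
import pickle
o=get_obs();f=grab_frame('wrist');pickle.dump((f,o),open('w4.pkl','wb'));save('w4',f,None,1.5);print(o)
f=grab_frame('top');save('t4',f,(140,185,250,240),7);pickle.dump(f,open('t4.pkl','wb'))
E
```

```text
{'time': 6.0, 'qpos': array([-1.88841232e-02,  3.79572967e-01,  1.63053639e+00, -5.60718544e-05,
        1.13321339e+00, -1.91841170e-01]), 'dq': array([-0.00280192, -0.00514016, -0.00511748,  0.00110178,  0.00284742,
       -0.00704914]), 'effort': array([ 1.67729063e-01, -4.78442144e+01, -2.23927581e+01,  1.05317164e-02,
        2.00646068e-02,  1.22279674e-02]), 'eef_pos': array([570.2259648 ,  31.42013704, 164.46634443]), 'tool_rot': array([ 6.43381654e-01,  7.65545099e-01, -5.63697210e-04, -6.56656129e-04]), 'ft_force': array([-0.47202284,  0.15654289, -1.1486927 ]), 'wrist_torque': array([ 0.01901334, -0.02003474,  0.04703465]), 'width': 0.1893158527516239}
```

View pics/w4.png

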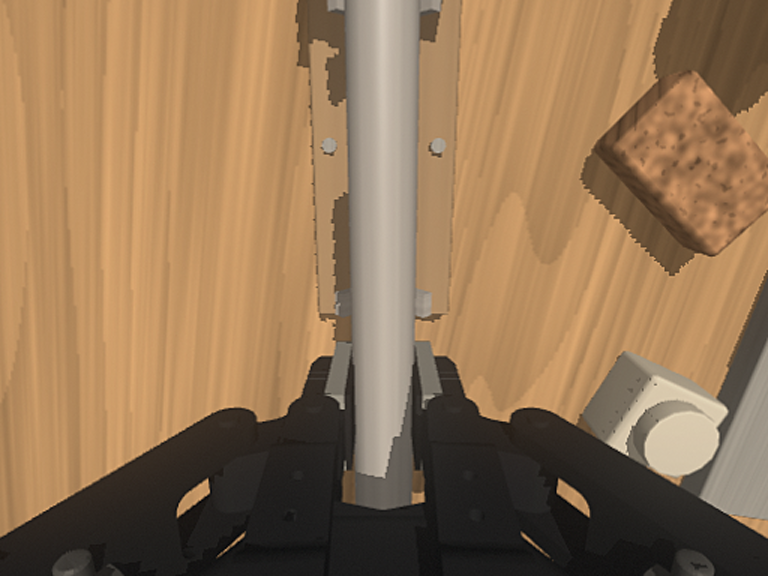

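View pics/t4.png

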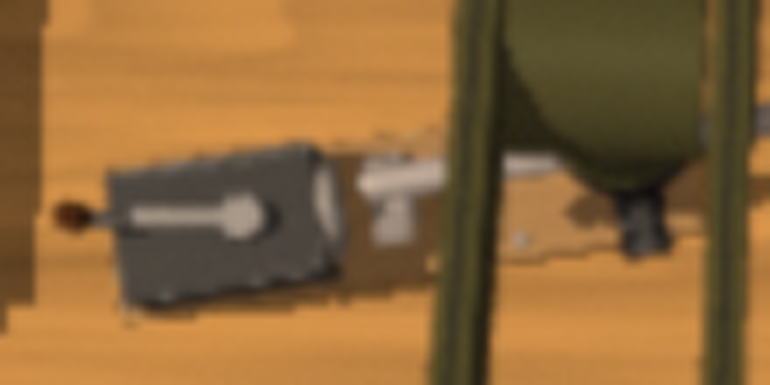

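```bash
python3 - <<'E'
from h import *
import pickle
f,o=pickle.load(open('w4.pkl','rb'))
np.set_printoptions(precision=2,suppress=True)
q=lambda l:(np.array(l,float)+.5)/1.5-.5
# edges by colour gradient along rows
g=cv2.GaussianBlur(f['pixels'],(3,3),0).astype(int)
A=onz(f,q([(312,50),(319.5,312),(460,50),(449,312)]),15,o)
print(A)
for a,b in((0,1),(2,3)): d=A[a]-A[b];print(np.degrees(np.arctan2(d[1],d[0])))
m=(A[0]+A[2])/2;n=(A[1]+A[3])/2;d=m-n;print('mid',m,n,np.degrees(np.arctan2(d[1],d[0])),np.linalg.norm(A[0]-A[2]),np.linalg.norm(A[1]-A[3]))
r=onz(f,q([(335.5,290),(431.5,290)]),67,o);print('rest',r,r.mean(0),np.linalg.norm(r[0]-r[1]))
r=onz(f,q([(327,8),(441,8)]),67,o);print('front rest',r,r.mean(0),np.linalg.norm(r[0]-r[1]))
s=onz(f,q([(329,146),(438,146)]),18,o);print('screws',s,s.mean(0))
# bar centre line from image at z=TCP
b=onz(f,q([(382.5,20),(384,370)]),o['eef_pos'][2],o);d=b[0]-b[1];print('bar',b,np.degrees(np.arctan2(d[1],d[0])))
u=np.array([np.cos(np.radians(100)),np.sin(np.radians(100))]);nn=np.array([-u[1],u[0]])
M=np.array([541.5,199.5])
for nm,p in dict(m=m,n=n,s=s.mean(0),b0=b[0],b1=b[1],tcp=o['eef_pos'],wfc=np.array([540.9,200]),r1=np.array([546.2,166.7]),t1=np.array([549,162]),t2=np.array([573.5,23.6]),s1=np.array([549.9,168]),s2=np.array([577.3,31.6])).items(): print(nm,(p[:2]-M)@u,(p[:2]-M)@nn)
E
```

```text
[[512.03 142.74  15.  ]
 [535.83  -1.84  15.  ]
 [588.87 156.13  15.  ]
 [613.87  11.87  15.  ]]
99.34913865135468
99.83029707271128
mid [550.45 149.44  15.  ] [574.85   5.01  15.  ] 99.58961830762699 77.99992205103699 79.23062415960716
rest [[546.17  30.63  67.  ]
 [592.4   38.74  67.  ]] [569.29  34.68  67.  ] 46.934280250428955
front rest [[524.77 152.1   67.  ]
 [571.7  160.27  67.  ]] [548.24 156.19  67.  ] 47.63218558766567
screws [[528.1   96.05  18.  ]
 [587.03 106.35  18.  ]] [557.57 101.2   18.  ]
bar [[552.53 129.98 164.47]
 [568.54  40.67 164.47]] 100.16576469652688
m -50.85734243822004 -0.1230309586688414
n -197.32212252140775 0.926042685281244
s -99.5965495827932 1.2474430343762777
b0 -70.37729509441706 1.2099305897551274
b1 -161.11024085332647 0.9474267664289604
tcp -170.51456360941395 0.8972090591405701
wfc 0.5965927831062662 0.504060562973882
r1 -33.11784073383502 1.0670637883178935
t1 -38.23265207045978 -0.8742514850816742
t2 -178.78442544018915 -0.9691336447776153
s1 -32.48008891228676 -2.802467528794221
s2 -171.56582649122583 -6.1005885275594025
```

```bash
python3 - <<'E'
from h import *
import pickle
f,o=pickle.load(open('w4.pkl','rb'))
save('w4a',f,(190,0,320,230),5.0) if 0 else save('w4a',f,(190,0,330,120),5.5)
save('w4b',f,(190,110,330,230),5.5)
E
```

```text
(no output)
```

View pics/w4a.png

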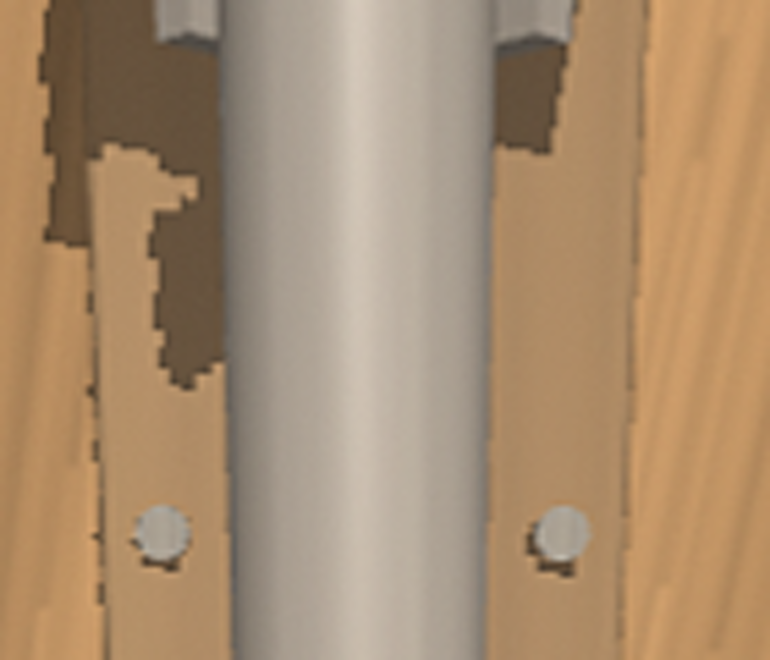

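View pics/w4b.png

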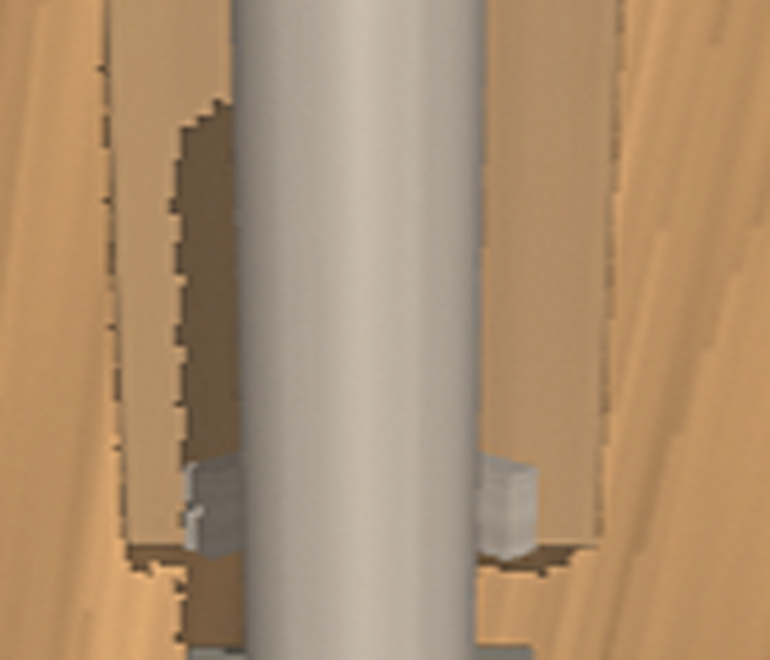

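Call:
servo_tool:
  targets:
    - {"hand": 1.2,"translation": [-0.3,1.8,-1],"turn": [0,0,-0.2]}
    - {"hand": 1.2,"translation": [-0.3,1.8,-3],"turn": [0,0,-0.2]}
    - {"hand": 1.2,"translation": [-0.3,1.8,-5],"turn": [0,0,-0.2]}
    - {"hand": 1.2,"translation": [-0.3,1.8,-7],"turn": [0,0,-0.2]}
    - {"hand": 1.2,"translation": [-0.3,1.8,-8.5],"turn": [0,0,-0.2]}
    - {"hand": 1.2,"translation": [-0.3,1.8,-9.2],"turn": [0,0,-0.2]}
    - {"hand": 1.2,"translation": [-0.3,1.8,-9.5],"turn": [0,0,-0.2]}
    - {"hand": 1.2,"translation": [-0.3,1.8,-9.5],"turn": [0,0,-0.2]}
    - {"hand": 1.2,"translation": [-0.3,1.8,-9.5],"turn": [0,0,-0.2]}

```text
time: 7.0
eef_pos: [568.5, 49.7, 71.1]
tool_rot: [0.644, 0.765, 0.001, 0.001]
ft_force: [0.6, 1.4, -1.5]
width: 0.188
```

```bash
python3 - <<'E'
from h import *
import pickle
o=get_obs();f=grab_frame('wrist');pickle.dump((f,o),open('w5.pkl','wb'));save('w5',f,None,1.5);print(o['eef_pos'],o['ft_force'],o['wrist_torque'])
E
```

```text
[568.4535722   49.69015771  71.07184178] [ 0.58156345  1.36276858 -1.45829866] [-0.01875494 -0.01054141  0.02826426]
```

View pics/w5.png

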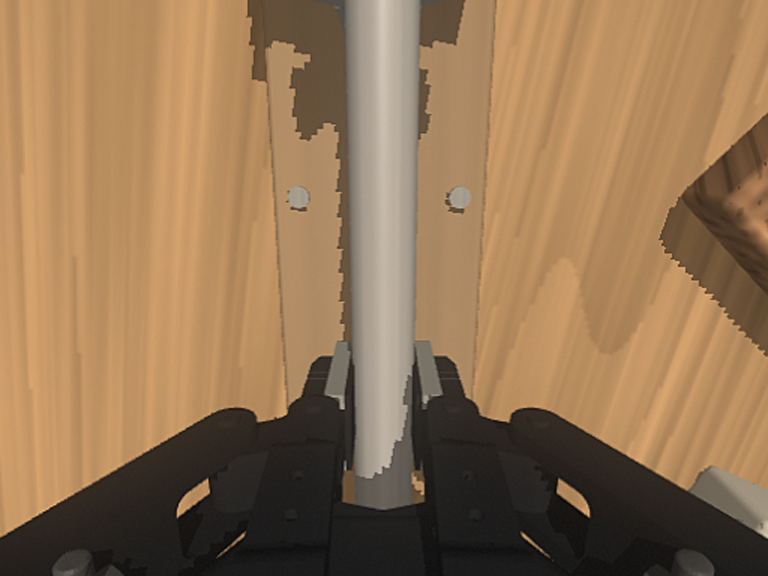

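Call:
servo_tool:
  targets:
    - {"hand": 1.2,"translation": [-0.13,0,-0.2],"turn": [0,0,0]}
    - {"hand": 1.2,"translation": [-0.13,0,-0.4],"turn": [0,0,0]}
    - {"hand": 1.2,"translation": [-0.13,0,-0.6],"turn": [0,0,0]}
    - {"hand": 1.2,"translation": [-0.13,0,-0.75],"turn": [0,0,0]}
    - {"hand": 1.2,"translation": [-0.13,0,-0.8],"turn": [0,0,0]}
    - {"hand": 1.2,"translation": [-0.13,0,-0.8],"turn": [0,0,0]}

```text
time: 7.65
eef_pos: [566.6, 49.8, 62.2]
tool_rot: [0.644, 0.765, 0.0, -0.0]
ft_force: [-0.6, 0.0, -0.9]
width: 0.184
```

Call:
servo_tool:
  targets:
    - {"hand": 1.2,"translation": [0,0,-0.1],"turn": [0,0,0]}
    - {"hand": 1.2,"translation": [0,0,-0.1],"turn": [0,0,0]}
    - {"hand": 1.2,"translation": [0,0,-0.1],"turn": [0,0,0]}

```text
time: 7.95
eef_pos: [566.8, 49.8, 61.8]
tool_rot: [0.644, 0.765, 0.0, 0.0]
ft_force: [0.7, -0.1, 3.2]
width: 0.192
```

Call:
servo_tool:
  targets:
    - {"hand": 1.2,"translation": [-0.03,0.2,-0.03],"turn": [0,0,0]}
    - {"hand": 1.2,"translation": [-0.07,0.4,-0.03],"turn": [0,0,0]}
    - {"hand": 1.2,"translation": [-0.1,0.6,-0.03],"turn": [0,0,0]}
    - {"hand": 1.2,"translation": [-0.14,0.8,-0.03],"turn": [0,0,0]}
    - {"hand": 1.2,"translation": [-0.18,1.0,-0.03],"turn": [0,0,0]}
    - {"hand": 1.2,"translation": [-0.21,1.2,-0.03],"turn": [0,0,0]}
    - {"hand": 1.2,"translation": [-0.21,1.2,-0.03],"turn": [0,0,0]}

```text
time: 8.65
eef_pos: [565.1, 60.5, 61.7]
tool_rot: [0.644, 0.765, -0.0, 0.001]
ft_force: [-0.8, -4.5, 5.1]
width: 0.192
```

Call:
servo_tool:
  targets:
    - {"hand": 1.2,"translation": [0,0,0],"turn": [0,0,0]}
    - {"hand": 1.2,"translation": [0,0,0],"turn": [0,0,0]}

```text
time: 8.85
eef_pos: [565.1, 60.5, 61.7]
tool_rot: [0.644, 0.765, -0.0, 0.001]
ft_force: [-0.0, -5.3, 5.5]
width: 0.194
```

Call:
servo_tool:
  targets:
    - {"hand": 1.2,"translation": [-0.02,0.1,0],"turn": [0,0,0]}
    - {"hand": 1.2,"translation": [-0.04,0.2,0],"turn": [0,0,0]}
    - {"hand": 1.2,"translation": [-0.04,0.2,0],"turn": [0,0,0]}

```text
time: 9.15
eef_pos: [564.8, 62.3, 61.7]
tool_rot: [0.644, 0.765, -0.0, 0.001]
ft_force: [0.3, -5.9, 5.0]
width: 0.193
```

Call:
servo_tool:
  targets:
    - {"hand": 1.2,"translation": [-0.02,0.1,0],"turn": [0,0,0]}
    - {"hand": 1.2,"translation": [-0.04,0.2,0],"turn": [0,0,0]}
    - {"hand": 1.2,"translation": [-0.04,0.2,0],"turn": [0,0,0]}

```text
time: 9.45
eef_pos: [564.4, 64.4, 61.7]
tool_rot: [0.644, 0.765, -0.0, 0.001]
ft_force: [-0.4, -5.9, 5.9]
width: 0.189
```

Call:
servo_tool:
  targets:
    - {"hand": 1.2,"translation": [-0.02,0.1,0],"turn": [0,0,0]}
    - {"hand": 1.2,"translation": [-0.04,0.2,0],"turn": [0,0,0]}
    - {"hand": 1.2,"translation": [-0.04,0.2,0],"turn": [0,0,0]}

```text
time: 9.75
eef_pos: [564.1, 66.4, 61.7]
tool_rot: [0.644, 0.765, -0.0, 0.002]
ft_force: [0.6, -5.4, 5.7]
width: 0.189
```

Call:
servo_tool:
  targets:
    - {"hand": 1.2,"translation": [-0.02,0.1,0],"turn": [0,0,0]}
    - {"hand": 1.2,"translation": [-0.04,0.2,0],"turn": [0,0,0]}
    - {"hand": 1.2,"translation": [-0.04,0.2,0],"turn": [0,0,0]}

```text
time: 10.05
eef_pos: [563.7, 68.4, 61.7]
tool_rot: [0.644, 0.765, -0.0, 0.001]
ft_force: [-0.5, -5.1, 5.9]
width: 0.194
```

Call:
servo_tool:
  targets:
    - {"hand": 1.2,"translation": [0,0,0.05],"turn": [0,0,0]}
    - {"hand": 1.2,"translation": [-0.02,0.1,0.05],"turn": [0,0,0]}
    - {"hand": 1.2,"translation": [-0.02,0.1,0.05],"turn": [0,0,0]}

```text
time: 10.35
eef_pos: [563.3, 70.5, 61.8]
tool_rot: [0.644, 0.765, 0.0, 0.001]
ft_force: [1.1, -3.6, 1.7]
width: 0.198
```

Call:
servo_tool:
  targets:
    - {"hand": 1.2,"translation": [-0.02,0.1,0.02],"turn": [0,0,0]}
    - {"hand": 1.2,"translation": [-0.04,0.2,0.02],"turn": [0,0,0]}
    - {"hand": 1.2,"translation": [-0.04,0.2,0.02],"turn": [0,0,0]}

```text
time: 10.65
eef_pos: [562.8, 73.1, 61.8]
tool_rot: [0.644, 0.765, 0.001, 0.0]
ft_force: [3.5, -1.5, 0.7]
width: 0.189
```

Call:
servo_tool:
  targets:
    - {"hand": 1.2,"translation": [-0.02,0.1,0],"turn": [0,0,0]}
    - {"hand": 1.2,"translation": [-0.04,0.2,0],"turn": [0,0,0]}
    - {"hand": 1.2,"translation": [-0.04,0.2,0],"turn": [0,0,0]}

```text
time: 10.95
eef_pos: [562.4, 75.0, 61.9]
tool_rot: [0.644, 0.765, 0.0, 0.0]
ft_force: [4.6, -0.9, 1.3]
width: 0.191
```

Call:
servo_tool:
  targets:
    - {"hand": 1.2,"translation": [0.05,0,0],"turn": [0,0,0]}
    - {"hand": 1.2,"translation": [0.03,0.1,0],"turn": [0,0,0]}
    - {"hand": 1.2,"translation": [0.03,0.1,0],"turn": [0,0,0]}

```text
time: 11.25
eef_pos: [562.3, 75.8, 61.8]
tool_rot: [0.644, 0.765, 0.0, 0.0]
ft_force: [4.0, -2.3, 2.3]
width: 0.189
```

```bash
python3 - <<'E'
from h import *
import pickle
o=get_obs();f=grab_frame('wrist');pickle.dump((f,o),open('w6.pkl','wb'));save('w6',f,None,1.5);print(o['eef_pos'],o['ft_force'],o['wrist_torque'])
f=grab_frame('scene');save('s6',f,(235,150,415,270),4.4);pickle.dump(f,open('s6.pkl','wb'))
E
```

```text
[562.31286773  75.79990999  61.82725833] [ 4.02809439 -2.2611763   2.28121046] [-0.27850306 -0.61041284 -0.03411266]
```

View pics/w6.png

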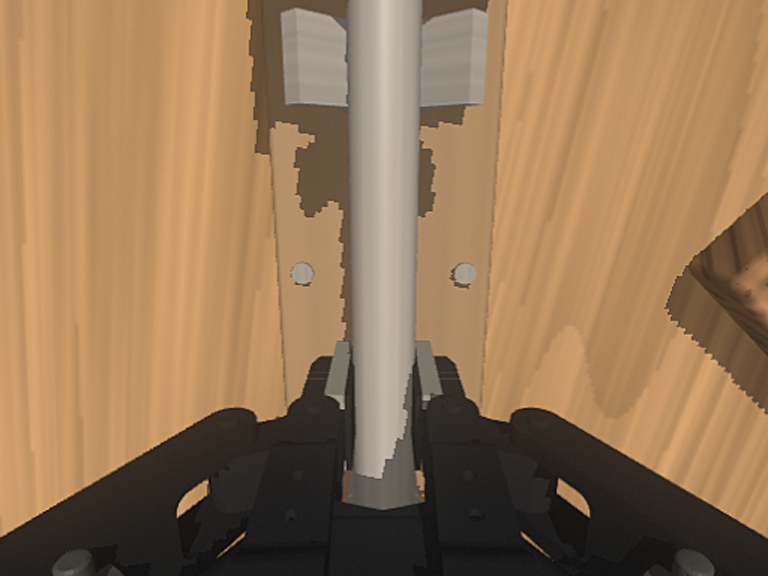

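View pics/s6.png

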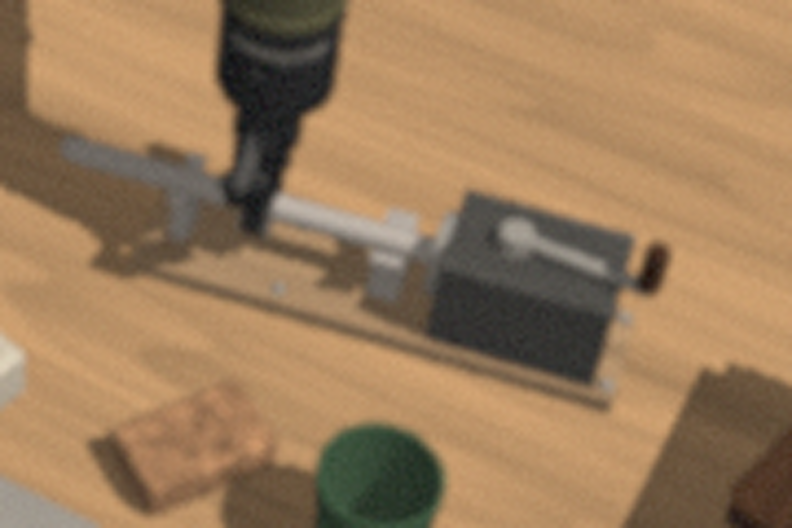

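```bash
python3 - <<'E'
from h import *
import pickle
f,o=pickle.load(open('w6.pkl','rb'))
q=lambda l:(np.array(l,float)+.5)/1.5-.5
P=onz(f,q([(287,104),(486,104),(287,10),(484,10)]),67,o);print(P.round(1))
u=np.array([np.cos(np.radians(100)),np.sin(np.radians(100))]);nn=np.array([-u[1],u[0]])
M=np.array([541.5,199.5])
print(((P[:,:2]-M)@u).round(1),((P[:,:2]-M)@nn).round(1)); d=P[1]-P[0];print(np.degrees(np.arctan2(d[1],d[0]))+90)
S=onz(f,q([(302,273),(465,273)]),18,o);d=S[1]-S[0];print(np.degrees(np.arctan2(d[1],d[0]))+90,(S.mean(0)[:2]-M)@nn,(o['eef_pos'][:2]-M)@u,(o['eef_pos'][:2]-M)@nn)
E
```

```text
[[525.8 151.8  67. ]
 [572.1 159.8  67. ]
 [523.5 171.6  67. ]
 [567.1 179.1  67. ]]
[-44.3 -44.4 -24.4 -24.5] [ 23.8 -23.2  22.6 -21.7]
99.82825833554305
99.83657664266569 1.0916793478995837 -125.4349242441057 0.9836217029573481
```

Call:
servo_tool:
  targets:
    - {"hand": 1.2,"translation": [0.06,0.05,0],"turn": [0,0,0]}
    - {"hand": 1.2,"translation": [0.05,0.1,0],"turn": [0,0,0]}
    - {"hand": 1.2,"translation": [0.05,0.1,0],"turn": [0,0,0]}

```text
time: 11.65
eef_pos: [562.3, 76.4, 61.7]
tool_rot: [0.644, 0.765, -0.0, 0.0]
ft_force: [2.8, -3.9, 3.7]
width: 0.19
```

Call:
servo_tool:
  targets:
    - {"hand": 1.2,"translation": [-0.02,0.1,0],"turn": [0,0,0]}
    - {"hand": 1.2,"translation": [-0.035,0.2,0],"turn": [0,0,0]}
    - {"hand": 1.2,"translation": [-0.035,0.2,0],"turn": [0,0,0]}

```text
time: 11.95
eef_pos: [562.0, 78.5, 61.8]
tool_rot: [0.644, 0.765, -0.0, -0.0]
ft_force: [3.4, -4.6, 4.9]
width: 0.194
```

Call:
servo_tool:
  targets:
    - {"hand": 1.2,"translation": [-0.02,0.1,0],"turn": [0,0,0]}
    - {"hand": 1.2,"translation": [-0.035,0.2,0],"turn": [0,0,0]}
    - {"hand": 1.2,"translation": [-0.05,0.3,0],"turn": [0,0,0]}
    - {"hand": 1.2,"translation": [-0.05,0.3,0],"turn": [0,0,0]}

```text
time: 12.35
eef_pos: [561.5, 81.3, 61.7]
tool_rot: [0.644, 0.765, -0.0, 0.0]
ft_force: [2.0, -4.9, 4.0]
width: 0.191
```

Call:
servo_tool:
  targets:
    - {"hand": 1.2,"translation": [-0.02,0.1,0],"turn": [0,0,0]}
    - {"hand": 1.2,"translation": [-0.035,0.2,0],"turn": [0,0,0]}
    - {"hand": 1.2,"translation": [-0.05,0.3,0],"turn": [0,0,0]}
    - {"hand": 1.2,"translation": [-0.05,0.3,0],"turn": [0,0,0]}

```text
time: 12.75
eef_pos: [561.0, 83.9, 61.7]
tool_rot: [0.644, 0.765, -0.001, 0.0]
ft_force: [2.1, -6.4, 3.8]
width: 0.192
```

Call:
servo_tool:
  targets:
    - {"hand": 1.2,"translation": [-0.02,0.1,0],"turn": [0,0,0]}
    - {"hand": 1.2,"translation": [-0.035,0.2,0],"turn": [0,0,0]}
    - {"hand": 1.2,"translation": [-0.035,0.2,0],"turn": [0,0,0]}

```text
time: 13.05
eef_pos: [560.7, 85.5, 61.7]
tool_rot: [0.644, 0.765, -0.001, 0.0]
ft_force: [2.2, -7.8, 4.2]
width: 0.193
```

Call:
servo_tool:
  targets:
    - {"hand": 1.2,"translation": [-0.02,0.1,0],"turn": [0,0,0]}
    - {"hand": 1.2,"translation": [-0.035,0.2,0],"turn": [0,0,0]}
    - {"hand": 1.2,"translation": [-0.035,0.2,0],"turn": [0,0,0]}

```text
time: 13.35
eef_pos: [560.5, 87.1, 61.7]
tool_rot: [0.644, 0.765, -0.001, 0.001]
ft_force: [3.4, -9.2, 2.3]
width: 0.189
```

```bash
python3 - <<'E'
from h import *
import pickle
o=get_obs();print(o['eef_pos'],o['ft_force'],o['wrist_torque'])
f=grab_frame('scene');save('s7',f,(235,150,415,270),4.4);pickle.dump(f,open('s7.pkl','wb'))
q=lambda l:(np.array(l,float)+.5)/4.4-.5+np.array([235,150])
P=onz(f,q([(64,147)]),60);print(P)
E
```

```text
[560.45203872  87.12621163  61.73981497] [ 3.43258525 -9.19977901  2.29557638] [-1.40133576 -0.48367683 -0.08008431]
[[583.72405805 -58.6824108   60.        ]]
```

View pics/s7.png

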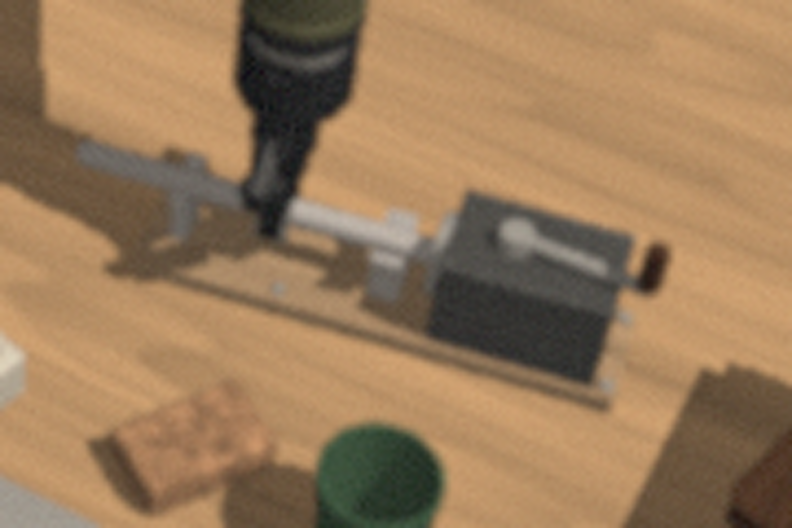

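Call:
servo_tool:
  targets:
    - {"hand": 1.2,"translation": [-0.01,0.05,0],"turn": [0,0,0]}
    - {"hand": 1.2,"translation": [-0.01,0.1,0],"turn": [0,0,0]}
    - {"hand": 1.2,"translation": [-0.01,0.1,0],"turn": [0,0,0]}

```text
time: 13.7
eef_pos: [560.4, 87.8, 61.7]
tool_rot: [0.644, 0.765, -0.001, 0.001]
ft_force: [2.5, -10.8, 3.6]
width: 0.19
```

Call:
servo_tool:
  targets:
    - {"hand": 1.2,"translation": [-0.01,0.05,0],"turn": [0,0,0]}
    - {"hand": 1.2,"translation": [-0.01,0.1,0],"turn": [0,0,0]}
    - {"hand": 1.2,"translation": [-0.01,0.1,0],"turn": [0,0,0]}

```text
time: 14.0
eef_pos: [560.2, 88.7, 61.7]
tool_rot: [0.644, 0.765, -0.001, 0.001]
ft_force: [3.2, -10.5, 4.6]
width: 0.192
```

Call:
servo_tool:
  targets:
    - {"hand": 1.2,"translation": [-0.01,0.05,0.02],"turn": [0,0,0]}
    - {"hand": 1.2,"translation": [-0.02,0.1,0.02],"turn": [0,0,0]}
    - {"hand": 1.2,"translation": [-0.02,0.15,0.02],"turn": [0,0,0]}
    - {"hand": 1.2,"translation": [-0.02,0.15,0.02],"turn": [0,0,0]}

```text
time: 14.4
eef_pos: [559.9, 90.3, 61.8]
tool_rot: [0.644, 0.765, -0.001, 0.001]
ft_force: [2.4, -10.1, 3.2]
width: 0.193
```

Call:
servo_tool:
  targets:
    - {"hand": 1.2,"translation": [-0.01,0.05,0.02],"turn": [0,0,0]}
    - {"hand": 1.2,"translation": [-0.02,0.1,0.02],"turn": [0,0,0]}
    - {"hand": 1.2,"translation": [-0.02,0.15,0.02],"turn": [0,0,0]}
    - {"hand": 1.2,"translation": [-0.02,0.15,0.02],"turn": [0,0,0]}

```text
time: 14.8
eef_pos: [559.6, 92.0, 61.8]
tool_rot: [0.644, 0.765, -0.001, 0.001]
ft_force: [3.6, -9.9, 1.7]
width: 0.191
```

Call:
servo_tool:
  targets:
    - {"hand": 1.2,"translation": [-0.01,0.05,0],"turn": [0,0,0]}
    - {"hand": 1.2,"translation": [-0.02,0.1,0],"turn": [0,0,0]}
    - {"hand": 1.2,"translation": [-0.02,0.15,0],"turn": [0,0,0]}
    - {"hand": 1.2,"translation": [-0.02,0.15,0],"turn": [0,0,0]}

```text
time: 15.2
eef_pos: [559.4, 93.3, 61.8]
tool_rot: [0.644, 0.765, -0.001, 0.001]
ft_force: [3.0, -10.8, 2.8]
width: 0.194
```

Call:
servo_tool:
  targets:
    - {"hand": 1.2,"translation": [-0.01,0.05,0],"turn": [0,0,0]}
    - {"hand": 1.2,"translation": [-0.02,0.1,0],"turn": [0,0,0]}
    - {"hand": 1.2,"translation": [-0.02,0.15,0],"turn": [0,0,0]}
    - {"hand": 1.2,"translation": [-0.02,0.15,0],"turn": [0,0,0]}

```text
time: 15.6
eef_pos: [559.2, 94.7, 61.8]
tool_rot: [0.644, 0.765, -0.002, 0.001]
ft_force: [3.8, -10.2, 2.0]
width: 0.191
```

Call:
servo_tool:
  targets:
    - {"hand": 1.2,"translation": [-0.01,0.05,0],"turn": [0,0,0]}
    - {"hand": 1.2,"translation": [-0.02,0.1,0],"turn": [0,0,0]}
    - {"hand": 1.2,"translation": [-0.02,0.15,0],"turn": [0,0,0]}
    - {"hand": 1.2,"translation": [-0.02,0.15,0],"turn": [0,0,0]}

```text
time: 16.0
eef_pos: [559.0, 95.9, 61.8]
tool_rot: [0.644, 0.765, -0.002, 0.001]
ft_force: [3.1, -11.7, 1.8]
width: 0.194
```

Call:
servo_tool:
  targets:
    - {"hand": 1.2,"translation": [-0.01,0.05,0],"turn": [0,0,0]}
    - {"hand": 1.2,"translation": [-0.015,0.1,0],"turn": [0,0,0]}
    - {"hand": 1.2,"translation": [-0.015,0.1,0],"turn": [0,0,0]}

```text
time: 16.3
eef_pos: [559.0, 96.1, 61.8]
tool_rot: [0.643, 0.766, -0.002, 0.001]
ft_force: [4.0, -13.3, 3.1]
width: 0.193
```

Call:
servo_tool:
  targets:
    - {"hand": 1.2,"translation": [-0.01,0.05,0],"turn": [0,0,0]}
    - {"hand": 1.2,"translation": [-0.015,0.1,0],"turn": [0,0,0]}
    - {"hand": 1.2,"translation": [-0.015,0.1,0],"turn": [0,0,0]}

```text
time: 16.6
eef_pos: [558.9, 96.4, 61.8]
tool_rot: [0.643, 0.766, -0.003, 0.002]
ft_force: [4.8, -16.5, 2.9]
width: 0.187
```

Call:
servo_tool:
  targets:
    - {"hand": 1.2,"translation": [-0.01,0.05,0],"turn": [0,0,0]}
    - {"hand": 1.2,"translation": [-0.015,0.1,0],"turn": [0,0,0]}
    - {"hand": 1.2,"translation": [-0.015,0.1,0],"turn": [0,0,0]}

```text
time: 16.9
eef_pos: [558.9, 96.7, 61.9]
tool_rot: [0.643, 0.766, -0.003, 0.002]
ft_force: [4.3, -20.2, 3.1]
width: 0.194
```

Call:
servo_tool:
  targets:
    - {"hand": 1.2,"translation": [0.05,-0.2,0],"turn": [0,0,0]}
    - {"hand": 1.2,"translation": [0.07,-0.38,0],"turn": [0,0,0]}
    - {"hand": 1.2,"translation": [0.07,-0.38,0],"turn": [0,0,0]}

```text
time: 17.2
eef_pos: [558.9, 96.4, 61.8]
tool_rot: [0.644, 0.765, -0.001, -0.0]
ft_force: [3.0, -7.6, 2.2]
width: 0.189
```

Call:
servo_tool:
  targets:
    - {"hand": 3.0,"translation": [0,0,0],"turn": [0,0,0]}
    - {"hand": 3.0,"translation": [0,0,0],"turn": [0,0,0]}
    - {"hand": 3.0,"translation": [0,0,0],"turn": [0,0,0]}
    - {"hand": 3.0,"translation": [0,0,0],"turn": [0,0,0]}

```text
time: 17.6
eef_pos: [558.6, 97.9, 61.7]
tool_rot: [0.644, 0.765, -0.0, -0.001]
ft_force: [-0.5, -0.7, -0.2]
width: 0.35
```

```bash
python3 - <<'E'
from h import *
import pickle
o=get_obs();f=grab_frame('wrist');pickle.dump((f,o),open('w8.pkl','wb'));save('w8',f,None,1.5);print(o['eef_pos'],o['ft_force'],o['wrist_torque'])
f=grab_frame('scene');save('s8',f,(235,150,415,270),4.4);pickle.dump(f,open('s8.pkl','wb'))
E
```

```text
[558.6379202   97.93679113  61.65389886] [-0.49524136 -0.696466   -0.2194029 ] [-0.02509552 -0.00667066  0.00353919]
```

View pics/w8.png

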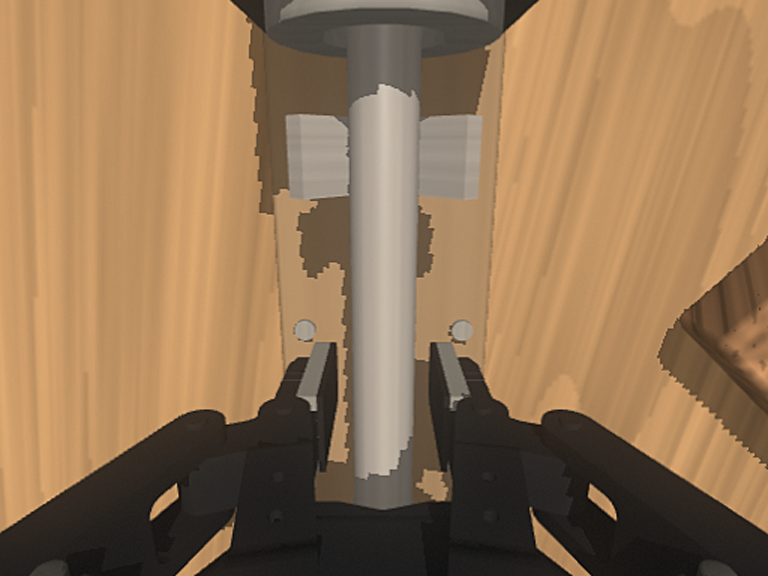

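View pics/s8.png

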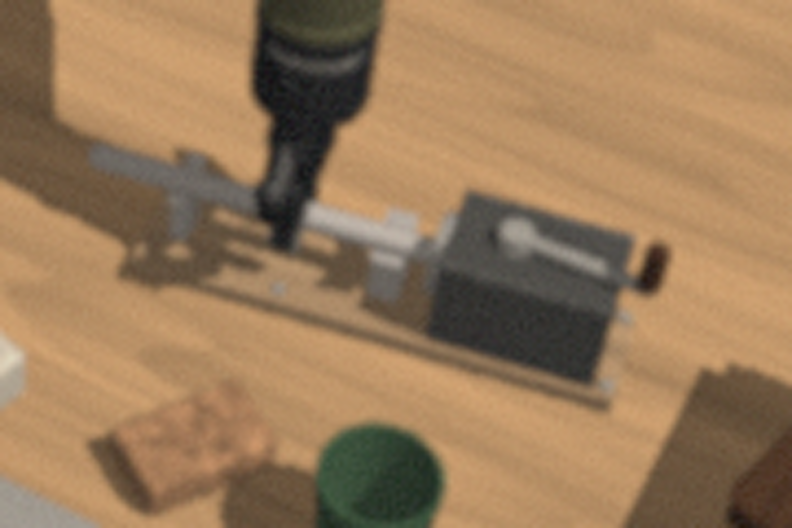

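Call:
servo_tool:
  targets:
    - {"hand": 1.2,"translation": [0,0,0],"turn": [0,0,0]}
    - {"hand": 1.2,"translation": [0,0,0],"turn": [0,0,0]}
    - {"hand": 1.2,"translation": [0,0,0],"turn": [0,0,0]}
    - {"hand": 1.2,"translation": [0,0,0],"turn": [0,0,0]}
    - {"hand": 1.2,"translation": [0,0,0],"turn": [0,0,0]}

```text
time: 18.2
eef_pos: [558.8, 97.5, 62.1]
tool_rot: [0.644, 0.765, -0.0, -0.001]
ft_force: [-3.4, -0.0, 3.0]
width: 0.191
```

Call:
servo_tool:
  targets:
    - {"hand": 1.2,"translation": [-0.01,0.05,0],"turn": [0,0,0]}
    - {"hand": 1.2,"translation": [-0.02,0.1,0],"turn": [0,0,0]}
    - {"hand": 1.2,"translation": [-0.03,0.15,0],"turn": [0,0,0]}
    - {"hand": 1.2,"translation": [-0.03,0.15,0],"turn": [0,0,0]}

```text
time: 18.6
eef_pos: [558.9, 97.6, 62.1]
tool_rot: [0.644, 0.765, -0.001, 0.0]
ft_force: [-3.0, -5.6, 3.5]
width: 0.192
```

Call:
servo_tool:
  targets:
    - {"hand": 1.2,"translation": [-0.01,0.05,0],"turn": [0,0,0]}
    - {"hand": 1.2,"translation": [-0.02,0.1,0],"turn": [0,0,0]}
    - {"hand": 1.2,"translation": [-0.02,0.1,0],"turn": [0,0,0]}

```text
time: 18.9
eef_pos: [558.8, 97.7, 62.1]
tool_rot: [0.644, 0.765, -0.002, 0.001]
ft_force: [-3.2, -7.8, 4.2]
width: 0.19
```

Call:
servo_tool:
  targets:
    - {"hand": 1.2,"translation": [0,0.05,0],"turn": [0,0,0]}
    - {"hand": 1.2,"translation": [0,0.1,0],"turn": [0,0,0]}
    - {"hand": 1.2,"translation": [0,0.15,0],"turn": [0,0,0]}
    - {"hand": 1.2,"translation": [0,0.15,0],"turn": [0,0,0]}

```text
time: 19.3
eef_pos: [558.9, 97.8, 62.1]
tool_rot: [0.643, 0.766, -0.002, 0.002]
ft_force: [-2.1, -14.0, 3.7]
width: 0.193
```

Call:
servo_tool:
  targets:
    - {"hand": 1.2,"translation": [0,0.05,0],"turn": [0,0,0]}
    - {"hand": 1.2,"translation": [0,0.1,0],"turn": [0,0,0]}
    - {"hand": 1.2,"translation": [0,0.1,0],"turn": [0,0,0]}

```text
time: 19.6
eef_pos: [558.9, 98.1, 62.1]
tool_rot: [0.643, 0.766, -0.003, 0.002]
ft_force: [-2.6, -16.3, 4.1]
width: 0.193
```

Call:
servo_tool:
  targets:
    - {"hand": 1.2,"translation": [0,0.05,0],"turn": [0,0,0]}
    - {"hand": 1.2,"translation": [0,0.1,0],"turn": [0,0,0]}
    - {"hand": 1.2,"translation": [0,0.1,0],"turn": [0,0,0]}

```text
time: 19.9
eef_pos: [558.9, 98.4, 62.2]
tool_rot: [0.643, 0.766, -0.003, 0.002]
ft_force: [-1.7, -18.7, 4.4]
width: 0.19
```

Call:
servo_tool:
  targets:
    - {"hand": 1.2,"translation": [0,-0.25,0],"turn": [0,0,0]}
    - {"hand": 1.2,"translation": [0,-0.45,0],"turn": [0,0,0]}
    - {"hand": 1.2,"translation": [0,-0.45,0],"turn": [0,0,0]}

```text
time: 20.2
eef_pos: [558.9, 98.0, 62.1]
tool_rot: [0.644, 0.765, -0.001, 0.0]
ft_force: [-3.6, -5.9, 4.5]
width: 0.194
```

Call:
servo_tool:
  targets:
    - {"hand": 4.0,"translation": [0,0,0],"turn": [0,0,0]}
    - {"hand": 4.0,"translation": [0,0,0],"turn": [0,0,0]}
    - {"hand": 4.0,"translation": [0,0,0],"turn": [0,0,0]}
    - {"hand": 4.0,"translation": [0,0,0],"turn": [0,0,0]}
    - {"hand": 4.0,"translation": [0,0,2],"turn": [0,0,0]}
    - {"hand": 4.0,"translation": [0,0,5],"turn": [0,0,0]}
    - {"hand": 4.0,"translation": [0,0,9],"turn": [0,0,0]}
    - {"hand": 4.0,"translation": [0,0,13],"turn": [0,0,0]}
    - {"hand": 4.0,"translation": [0,2,17],"turn": [0,0,0]}
    - {"hand": 4.0,"translation": [0,6,20],"turn": [0,0,0]}

```text
time: 21.2
eef_pos: [560.1, 157.8, 265.1]
tool_rot: [0.645, 0.764, 0.001, 0.002]
ft_force: [1.2, 0.7, -1.0]
width: 0.469
```

Call:
servo_tool:
  targets:
    - {"hand": 2.6,"translation": [-1,3,0],"turn": [0,0,-5]}
    - {"hand": 2.6,"translation": [-1,6,0],"turn": [0,0,-10]}
    - {"hand": 2.6,"translation": [-1,8,0],"turn": [0,0,-10]}
    - {"hand": 2.6,"translation": [-1,8,0],"turn": [0,0,-10]}
    - {"hand": 2.6,"translation": [-1,8,0],"turn": [0,0,-10]}
    - {"hand": 2.6,"translation": [-1,8,0],"turn": [0,0,-10]}

```text
time: 21.8
eef_pos: [549.0, 238.2, 261.9]
tool_rot: [0.708, 0.706, -0.0, 0.0]
ft_force: [-1.2, -0.3, 0.3]
width: 0.304
```

```bash
python3 - <<'E'
from h import *
import pickle
o=get_obs();f=grab_frame('wrist');pickle.dump((f,o),open('w9.pkl','wb'));save('w9',f,None,1.5);print(o['eef_pos'],o['tool_rot'])
E
```

```text
[548.95747485 238.24070718 261.89382587] [ 7.08242438e-01  7.05969201e-01 -3.58284943e-04  9.05920200e-05]
```

View pics/w9.png

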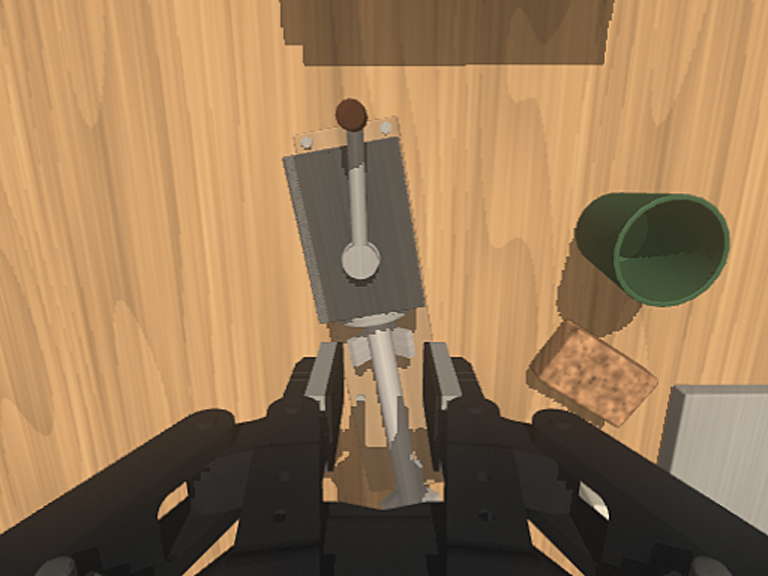

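```bash
python3 - <<'E'
from h import *
import pickle
f,o=pickle.load(open('w9.pkl','rb'))
q=lambda l:(np.array(l,float)+.5)/1.5-.5
k=onz(f,q([(351,113)]),130,o)[0];print(k)
for z in(99,105,110):
  p=onz(f,q([(361,260)]),z,o)[0];d=(k-p)[:2];print(z,p,np.linalg.norm(d),np.degrees(np.arctan2(d[1],d[0])))
c=onz(f,q([(320,325),(426,306)]),88,o);print(c,c.mean(0),c.mean(0)[:2]+40*np.array([-.1736,.985]))
E
```

```text
[532.19657371 325.23962626 130.        ]
99 [534.51856148 240.65429662  99.        ] 84.61719457422252 91.5724558424726
105 [534.81678484 242.11007525 105.        ] 83.17083477917265 91.80534299340113
110 [535.06530431 243.3232241  110.        ] 81.96661855476577 92.00569125313244
[[505.68134449 193.15811948  88.        ]
 [576.61695089 206.46763095  88.        ]] [541.14914769 199.81287522  88.        ] [534.20514769 239.21287522]
```

Call:
servo_tool:
  targets:
    - {"hand": 2.6,"translation": [-0.8,4.3,-2],"turn": [0,0,1]}
    - {"hand": 2.6,"translation": [-1.6,8.6,-3],"turn": [0,0,1]}
    - {"hand": 2.6,"translation": [-1.6,8.6,-6],"turn": [0,0,1]}
    - {"hand": 2.6,"translation": [-1.6,8.6,-9],"turn": [0,0,1]}
    - {"hand": 2.6,"translation": [-1.6,8.6,-9],"turn": [0,0,1]}
    - {"hand": 2.6,"translation": [-1.6,8.6,-9],"turn": [0,0,1]}

```text
time: 22.45
eef_pos: [533.1, 324.0, 172.0]
tool_rot: [0.702, 0.712, -0.001, -0.0]
ft_force: [1.0, 0.4, 0.7]
width: 0.306
```

Call:
servo_tool:
  targets:
    - {"hand": 2.6,"translation": [0,0,-1.5],"turn": [0,0,0]}
    - {"hand": 2.6,"translation": [0,0,-3],"turn": [0,0,0]}
    - {"hand": 2.6,"translation": [0,0,-4],"turn": [0,0,0]}
    - {"hand": 2.6,"translation": [0,0,-4.6],"turn": [0,0,0]}
    - {"hand": 2.6,"translation": [0,0,-4.6],"turn": [0,0,0]}
    - {"hand": 2.6,"translation": [0,0,-4.6],"turn": [0,0,0]}

```text
time: 23.05
eef_pos: [533.6, 325.1, 126.9]
tool_rot: [0.702, 0.712, 0.001, 0.0]
ft_force: [1.0, 1.1, -0.6]
width: 0.305
```

```bash
python3 - <<'E'
from h import *
o=get_obs();f=grab_frame('wrist');save('w10',f,None,1.5);print(o['eef_pos'],o['tool_rot'],o['ft_force'])
P=np.array([534.5,240]);p0=o['eef_pos'][:2]
for a in range(90,16,-6):
  t=P+85*np.array([np.cos(np.radians(a)),np.sin(np.radians(a))]);print(a,((t-p0)/10).round(2))
E
```

```text
[533.64346126 325.06914779 126.89144097] [7.02044819e-01 7.12132473e-01 6.10793650e-04 1.99165858e-04] [ 1.0074884   1.13811121 -0.6072468 ]
90 [ 0.09 -0.01]
84 [ 0.97 -0.05]
78 [ 1.85 -0.19]
72 [ 2.71 -0.42]
66 [ 3.54 -0.74]
60 [ 4.34 -1.15]
54 [ 5.08 -1.63]
48 [ 5.77 -2.19]
42 [ 6.4  -2.82]
36 [ 6.96 -3.51]
30 [ 7.45 -4.26]
24 [ 7.85 -5.05]
18 [ 8.17 -5.88]
```

View pics/w10.png

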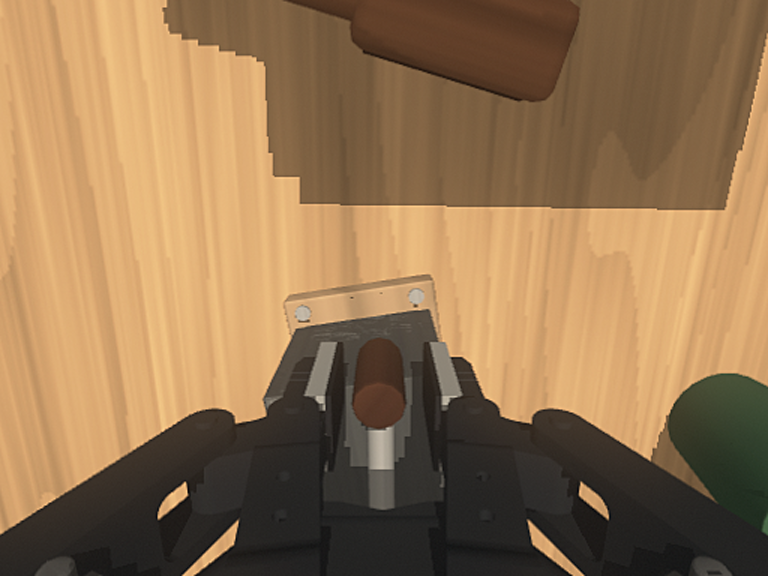

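Call:
servo_tool:
  targets:
    - {"hand": 2.6,"translation": [0.1,0,-0.3],"turn": [0,0,0]}
    - {"hand": 2.6,"translation": [0.53,-0.02,-0.3],"turn": [0,0,-3]}
    - {"hand": 2.6,"translation": [0.97,-0.05,-0.3],"turn": [0,0,-6]}
    - {"hand": 2.6,"translation": [1.41,-0.11,-0.3],"turn": [0,0,-9]}
    - {"hand": 2.6,"translation": [1.85,-0.19,-0.3],"turn": [0,0,-12]}
    - {"hand": 2.6,"translation": [2.28,-0.3,-0.3],"turn": [0,0,-15]}
    - {"hand": 2.6,"translation": [2.71,-0.42,-0.3],"turn": [0,0,-18]}
    - {"hand": 2.6,"translation": [3.13,-0.57,-0.3],"turn": [0,0,-21]}
    - {"hand": 2.6,"translation": [3.54,-0.74,-0.3],"turn": [0,0,-24]}

```text
time: 24.0
eef_pos: [567.0, 318.2, 123.1]
tool_rot: [0.835, 0.55, -0.001, -0.001]
ft_force: [-3.7, 1.8, 1.5]
width: 0.306
```

Call:
servo_tool:
  targets:
    - {"hand": 2.6,"translation": [0.41,-0.2,0],"turn": [0,0,-3]}
    - {"hand": 2.6,"translation": [0.8,-0.41,0],"turn": [0,0,-6]}
    - {"hand": 2.6,"translation": [1.18,-0.64,0],"turn": [0,0,-9]}
    - {"hand": 2.6,"translation": [1.54,-0.89,0],"turn": [0,0,-12]}
    - {"hand": 2.6,"translation": [1.9,-1.16,0],"turn": [0,0,-15]}
    - {"hand": 2.6,"translation": [2.23,-1.45,0],"turn": [0,0,-18]}
    - {"hand": 2.6,"translation": [2.56,-1.76,0],"turn": [0,0,-21]}
    - {"hand": 2.6,"translation": [2.86,-2.08,0],"turn": [0,0,-24]}
    - {"hand": 2.6,"translation": [3.15,-2.42,0],"turn": [0,0,-27]}
    - {"hand": 2.6,"translation": [3.42,-2.77,0],"turn": [0,0,-30]}

```text
time: 25.0
eef_pos: [602.1, 291.6, 123.2]
tool_rot: [0.949, 0.315, 0.0, -0.001]
ft_force: [-1.9, 4.4, -0.5]
width: 0.302
```

Call:
servo_tool:
  targets:
    - {"hand": 2.6,"translation": [0.25,-0.37,0],"turn": [0,0,-3]}
    - {"hand": 2.6,"translation": [0.49,-0.75,0],"turn": [0,0,-6]}
    - {"hand": 2.6,"translation": [0.7,-1.14,0],"turn": [0,0,-9]}
    - {"hand": 2.6,"translation": [0.89,-1.54,0],"turn": [0,0,-12]}
    - {"hand": 2.6,"translation": [0.89,-1.54,0],"turn": [0,0,-12]}

```text
time: 25.5
eef_pos: [612.1, 275.7, 123.3]
tool_rot: [0.977, 0.215, 0.001, -0.001]
ft_force: [0.4, 4.1, -1.8]
width: 0.299
```

Call:
servo_tool:
  targets:
    - {"hand": 2.6,"translation": [0.08,-0.2,0],"turn": [0,0,-1.5]}
    - {"hand": 2.6,"translation": [0.08,-0.2,0],"turn": [0,0,-1.5]}

```text
time: 25.7
eef_pos: [612.9, 273.8, 123.3]
tool_rot: [0.979, 0.202, 0.001, -0.001]
ft_force: [1.7, 5.1, -1.7]
width: 0.306
```

Call:
servo_tool:
  targets:
    - {"hand": 2.6,"translation": [0.08,-0.2,0],"turn": [0,0,-1.5]}
    - {"hand": 2.6,"translation": [0.08,-0.2,0],"turn": [0,0,-1.5]}

```text
time: 25.9
eef_pos: [613.8, 271.8, 123.3]
tool_rot: [0.982, 0.19, 0.001, -0.001]
ft_force: [0.7, 5.0, -1.6]
width: 0.305
```

Call:
servo_tool:
  targets:
    - {"hand": 2.6,"translation": [0.08,-0.2,0],"turn": [0,0,-1.5]}
    - {"hand": 2.6,"translation": [0.08,-0.2,0],"turn": [0,0,-1.5]}

```text
time: 26.1
eef_pos: [614.3, 270.2, 123.3]
tool_rot: [0.984, 0.177, 0.001, -0.001]
ft_force: [0.5, 6.1, -2.4]
width: 0.305
```

Call:
servo_tool:
  targets:
    - {"hand": 2.6,"translation": [0.08,-0.2,0],"turn": [0,0,-1.5]}
    - {"hand": 2.6,"translation": [0.08,-0.2,0],"turn": [0,0,-1.5]}

```text
time: 26.3
eef_pos: [614.1, 269.9, 123.2]
tool_rot: [0.987, 0.164, 0.0, -0.003]
ft_force: [-0.3, 10.5, -1.3]
width: 0.308
```

Call:
servo_tool:
  targets:
    - {"hand": 2.6,"translation": [0.08,-0.2,0],"turn": [0,0,0]}
    - {"hand": 2.6,"translation": [0.08,-0.2,0],"turn": [0,0,0]}

```text
time: 26.5
eef_pos: [614.2, 269.7, 123.2]
tool_rot: [0.986, 0.164, -0.0, -0.004]
ft_force: [-2.4, 15.5, -1.9]
width: 0.304
```

Call:
servo_tool:
  targets:
    - {"hand": 2.6,"translation": [-0.1,0.3,0],"turn": [0,0,0]}
    - {"hand": 2.6,"translation": [-0.22,0.58,0],"turn": [0,0,0]}
    - {"hand": 2.6,"translation": [-0.22,0.58,0],"turn": [0,0,0]}

```text
time: 26.8
eef_pos: [613.1, 270.1, 123.1]
tool_rot: [0.986, 0.164, -0.0, 0.001]
ft_force: [0.3, -0.2, -0.6]
width: 0.307
```

```bash
python3 - <<'E'
from h import *
o=get_obs();f=grab_frame('wrist');save('w11',f,None,1.5);print(o['eef_pos'],o['tool_rot'],o['ft_force'])
E
```

```text
[613.09446522 270.07957383 123.14744915] [ 9.86417963e-01  1.64253585e-01 -1.77532606e-04  5.74690225e-04] [ 0.25690506 -0.23008513 -0.60934378]
```

View pics/w11.png

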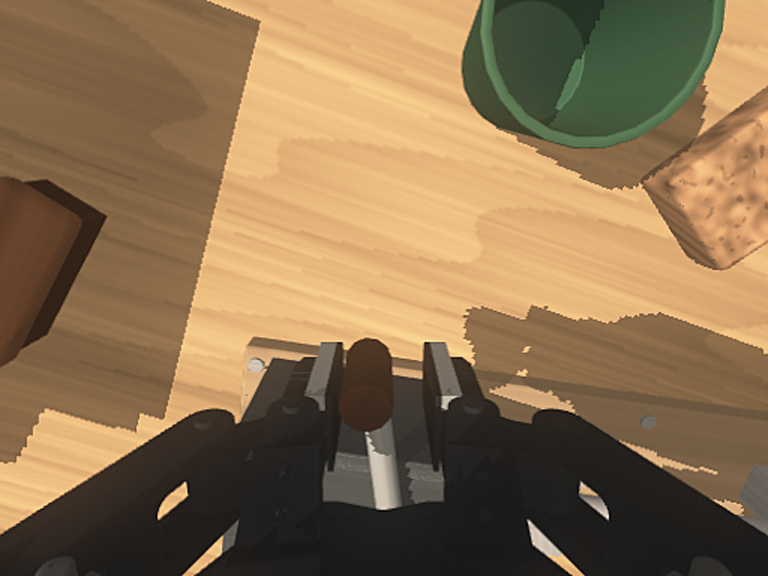

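Call:
servo_tool:
  targets:
    - {"hand": 2.6,"translation": [-0.1,0.35,0],"turn": [0,0,0]}
    - {"hand": 2.6,"translation": [-0.1,0.35,0],"turn": [0,0,0]}
    - {"hand": 2.6,"translation": [-0.1,0.35,2],"turn": [0,0,0]}
    - {"hand": 2.6,"translation": [-0.1,0.35,5],"turn": [0,0,0]}
    - {"hand": 2.6,"translation": [-0.1,0.35,9],"turn": [0,0,0]}
    - {"hand": 2.6,"translation": [-2,0.3,13],"turn": [0,0,8]}
    - {"hand": 2.6,"translation": [-4,0,15],"turn": [0,0,16]}
    - {"hand": 2.6,"translation": [-6,-2,16],"turn": [0,0,24]}
    - {"hand": 2.6,"translation": [-6,-4,16],"turn": [0,0,32]}
    - {"hand": 2.6,"translation": [-6,-4,16],"turn": [0,0,32]}

```text
time: 27.85
eef_pos: [552.9, 228.0, 284.3]
tool_rot: [0.903, 0.429, 0.0, 0.001]
ft_force: [0.9, 0.0, 0.4]
width: 0.303
```

Call:
servo_tool:
  targets:
    - {"hand": 2.6,"translation": [0,-3,0],"turn": [0,0,8]}
    - {"hand": 2.6,"translation": [0,-6,0],"turn": [0,0,16]}
    - {"hand": 2.6,"translation": [0,-8,0],"turn": [0,0,24]}
    - {"hand": 2.6,"translation": [0,-8,0],"turn": [0,0,31]}
    - {"hand": 2.6,"translation": [0,-8,0],"turn": [0,0,31]}
    - {"hand": 2.6,"translation": [0,-8,0],"turn": [0,0,31]}

```text
time: 28.45
eef_pos: [553.6, 150.5, 282.8]
tool_rot: [0.757, 0.653, -0.0, -0.0]
ft_force: [0.2, -0.6, -0.2]
width: 0.307
```

```bash
python3 - <<'E'
from h import *
import pickle
o=get_obs();f=grab_frame('wrist');save('w12',f,None,1.5);print(o['eef_pos'],o['tool_rot'],o['ft_force']);pickle.dump((f,o),open('w12.pkl','wb'))
f=grab_frame('scene');save('s12',f,(235,150,415,270),4.4)
E
```

```text
[553.60114692 150.47665955 282.82006458] [ 7.57090821e-01  6.53309616e-01 -5.46784946e-05 -1.77691398e-04] [ 0.23399961 -0.61235912 -0.23180367]
```

View pics/w12.png

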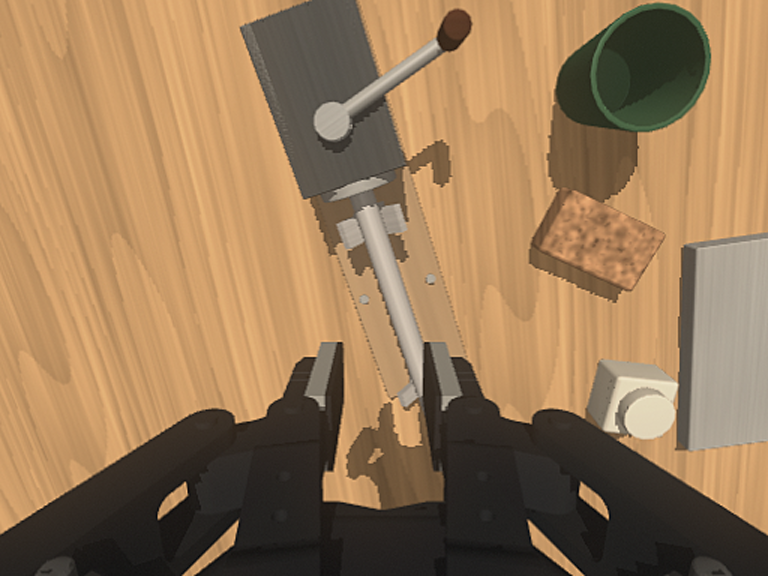

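View pics/s12.png

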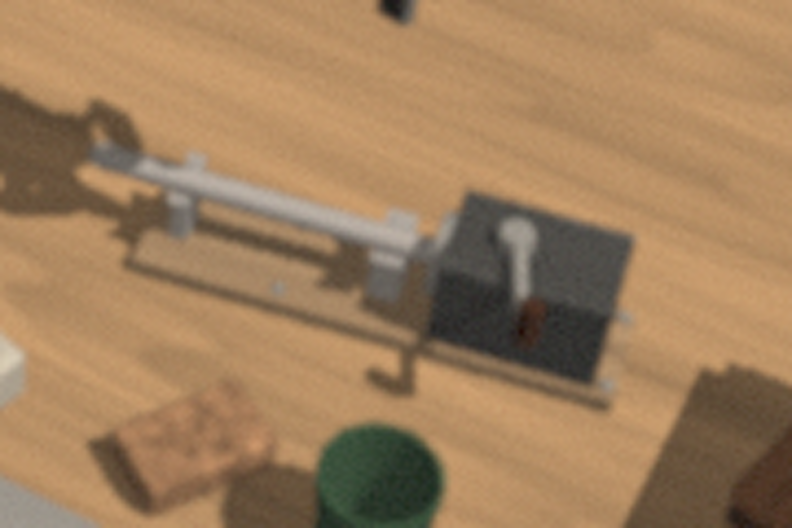

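```bash
python3 - <<'E'
from h import *
import pickle
f,o=pickle.load(open('w12.pkl','rb'))
q=lambda l:(np.array(l,float)+.5)/1.5-.5
k=onz(f,q([(458,22)]),130,o)[0];p=onz(f,q([(333,121)]),105,o)[0];d=(k-p)[:2];a=np.degrees(np.arctan2(d[1],d[0]));print(k,p,np.linalg.norm(d),a,np.radians(99.85-a))
# shaft direction
s=onz(f,q([(343,113),(440,47)]),99,o);d=s[1]-s[0];a=np.degrees(np.arctan2(d[1],d[0]));print(a,np.radians(99.85-a))
E
```

```text
[611.23794076 276.84762423 130.        ] [535.24643199 239.17893878 105.        ] 84.81532449677024 26.367430013861604 1.2825127890852788
23.977756411270857 1.3242204614984818
```

```bash
python3 -c "
from h import *
print(close_job())"
```

```text
the job is handed in; nothing more can be done
None
```

I laid the round pole section in the V rests, slid it home in the clamp, and swung the lever shut. I handed the job in at about 28.5 s, with the gripper clear of everything and the force readings near zero.

- **Bar:** The drag held at about 10 N while it slid. It then stalled at an estimated depth of 33–34 mm, and the push rose to 20 N, about 10 N above the drag. I let go, gripped it again and pushed to 19 N. It didn't slide further, so I took this as the hard end. I couldn't read the stop pin itself. In the last scene picture, the bar's tail sits where it was after the push.
- **Lever:** It came up against its end stop at about 15 N. From the last wrist picture I measured its angle as 1.28 and 1.32 rad by two methods, against 1.3 for shut.
- **Other things:** I touched nothing else, and the cup, cork and wax box were in place in the last views. I didn't check the hex bar again after lifting the round bar away, when it was still in its slot.
- **Disagreements:**
  - A sideways force of 2–5 N showed during the slide, because my path was slightly off the clamp's axis.
  - The drag built up over about 10–25 mm by my depth estimate, later than the 4–9 mm given. The depth figure is therefore only rough.

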